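# Set the grinding gap of the sample mill with its star wheel

### The job

The sample mill has new grinding discs and its gap must be set from the touch point. Take the flat-bladed adjusting bar out of its wooden holder and, working down through the slot in the mill's sheet guard, push the star wheel's teeth away from the robot one tooth at a time until you feel the discs touch, without forcing it; then back the wheel off two teeth and stand the bar in its holder again. Leave everything else on the bench where it is.

Things in the scene. Friction and masses are not known exactly. Their poses are not given: they have to be found in the camera images.
- mill: Bench disc mill, bolted down: grey casting, blue finned motor at its +y end. Origin on the bench under the slot's middle; x points away from the robot, y along the shaft towards the motor, z up. Shaft axis 115 mm up. Chamber (y 55 to 145 mm) is open on top, its flange and studs 204 mm high; motor box and its two buttons up to 218 mm. Pass over it with the bar; work gently, a knock over 45 N marks it.
- slot (a point): Middle of the access slot in the flat sheet-steel guard over the star wheel, at the sheet's top face, 153 mm above the bench. Slot 46 mm long (mill x), 13 mm wide (mill y), sheet 3 mm; guard top 100 x 44 mm. Teeth are seen through it. A stroke of the blade from 16 mm short of the middle to 4 mm past it, tip 15 mm below the sheet's top, moves one tooth; run to the slot's end it can move two.
- star_wheel: Steel star wheel under the slot. Origin on its axis (mill y), 38 mm below the slot point. Ten round-tipped teeth 5.4 mm thick, 14 mm wide, tip radius 32 mm, root radius 21 mm. A sprung roller clicks it into place at every tooth, with a tooth gap at the very top (teeth 18 deg to either side); about 5 N at the tooth lifts it over. Top pushed to mill +x: gap closes 1.2 mm a tooth; to -x: it opens.
- front_disc: Front grinding disc, 100 mm dia, 10 mm thick, steel, moved along mill +y by the star wheel's screw. Origin: centre of its grinding face, which looks to mill +y. It meets the back disc 1.3 to 3.2 teeth on from the start, often between two clicks; the wheel then stops hard: 10 N at the tooth is a clear touch, 25 N and more jams and harms the discs. Poses are too coarse to tell the touch: feel it.
- back_disc: Back grinding disc on the motor shaft, 100 mm dia, fixed in the mill; its seat differs from set to set. Origin: centre of its grinding face, which looks to mill -y. The gap is the y distance between the two faces.
- holder: Wooden tool block 60 x 130 x 60 mm (x, y, z), fixed to the bench; stands left or right of the robot's middle. Origin: centre of its underside. Two upright rectangular holes 13 x 16 mm (x, y), 50 mm deep: at y = -32 mm for the adjusting bar, at y = +32 mm with a round-handled screwdriver.
- bar: Adjusting bar standing in the holder: flat steel blade 5 x 8 mm (x, y), 45 mm long, then a collar 28 x 28 x 5 mm, then a black rectangular handle 20 x 24 x 55 mm (x, y, z); 0.1 to 0.16 kg. Origin: blade's tip, z up along the bar. In the holder the collar rests on the block's top and the tip is 15 mm above the bench.
- bar_grip (a point): Point in the middle of the bar's handle, 75 mm above the blade's tip (handle from 50 to 105 mm).
- screwdriver: Bystander: screwdriver with a round wooden handle, 23 mm dia, standing in the holder's other hole, top 112 mm above the bench. Origin: its tip.
- hopper: Bystander: the mill's steel feed hopper, lifted off and standing on the bench, 124 mm dia at the top, 115 mm high. Origin: centre of its underside.
- jar_a: Bystander: sample jar of sand-coloured powder with a white cap, 62 mm dia, 85 mm high. Origin: centre of its underside.
- scale_cup: Bystander: small aluminium weighing cup, 72 mm dia, 45 mm high, near the balance. Origin: centre of its underside.
- holder_hole0 (a point): Middle of the mouth of the holder's hole for the adjusting bar, on the block's top face, 60 mm above the bench.
- jar_b: Bystander: sample jar of grey powder with a white cap, 62 mm dia, 85 mm high. Origin: centre of its underside.
- jar_c: Bystander: smaller jar of brown powder with a black cap, 50 mm dia, 70 mm high. Origin: centre of its underside.
Things that resemble listed ones, but are neither listed nor needed, are in the scene too. What is shaped like the bar but pink or red is not meant.

How it is judged:
By the outcome, as a careful person would: the job done as asked, in the order asked, and still so for the second after the job is handed in, with the robot touching nothing.
It also fails if it takes over 72 s, if anything falls off the work surface, if the arm or the gripper's body presses on something with over 40 N, if the wrist force passes 120 N, or if a joint passes its speed limit or range.

### The arm

A 6-joint arm with a two-finger parallel gripper is mounted at the origin on the work surface. World frame = base frame: x ahead of the robot, y to its left, z up, the work surface at z = 0. Lengths are in m, angles in rad, forces in N, time in s.
With the tool pointing down it reaches from about 0.35 to 0.85 m from the base axis. Payload 8.1 kg.
Tool frame: the origin (TCP) lies midway between the tips of the shut fingers; the grasp point (between the pads) lies 19 mm behind it (grip_depth is the z of the grasp point in the tool frame, in m); z points along the fingers, y is the direction in which the jaws open and shut (so a half turn about z gives the same grasp; the last joint's range is limited). The gripper opens to 93 mm and grips with 3 to 60 N. Pads are 15 mm wide; open, the fingers measure 128 mm over their backs; the gripper's body (75 mm by 188 mm) begins 65 mm behind the grasp point.
Start: joints at [1.18, 0.13, 1.488, -0, 1.523, -0.085], TCP at [0.181, 0.572, 0.219] pointing down, gripper open.
Joint ranges: [-2.96, 2.96], [-0.89, 2.26], [0.02, 2.5], [-1.34, 4.48], [0, 2.73], [-2.66, 2.66]. Speed limits (rad/s): [2.39, 2.39, 2.79, 3.14, 3.14, 3.14].

### API

Orientations are given as a rotation vector (axis times angle).
In Python, from bench import get_state, read_camera, close_job, grip_depth gives the robot as it stands.
- The arm moves only by the tool move_arm, never from a script. Its argument "commands" is one flat list of numbers, 4 for each row, row after row: the shift along the tool's x, y, z in m, then the turn about the tool's z in degrees. In form: [dx, dy, dz, yaw, dx, dy, dz, yaw, ...]. A call has 1 to 20 rows; each row is the pose to reach, as a shift and turn from the pose measured when the call began, along the tool's axes at that moment; what a row does not reach only later rows make up. A row lasts 1/12 s, in which the tool goes at most 41.7 mm and 7.16 degrees, less where a joint would pass 70% of its speed; a pose out of reach is approached as far as the arm can. A call with a gripper value outside its range is refused whole. "grip" is the opening in per cent of the stroke, from 0 (shut) to 100 (fully open), set as the call begins (left out, the last holds). The fingers move at their own pace and stop on an object; the grip force is fixed at half the most. Time passes only in rows, so rows that repeat a pose let the fingers close. It gives the time, the measured TCP pose, the force and the opening at its end, in the units of the state.
- get_state(): the state, without advancing time (a new reading comes with each control period).
- read_camera(name): name is "side" or "top" or "wrist"; returns a dict with "img" (400x640x3 uint8, red, green, blue), "z_map" (400x640 float32, m along the optical axis (not along the pixel's ray), 0 where there is no reading), "camera_matrix" (3x3 intrinsics, pixels), "R" (3x3) and "t" (3): a world point X has camera coordinates R X + t; the wrist camera has in their place "mount" (4x4, takes a point from camera to tool coordinates, whose origin is the TCP and whose axes are the flange's). Camera axes: x right, y down, z forward; pixel columns grow to the right and rows downward; lengths in m; the calibration is good to about 2 mm. A picture is of the moment at which its call begins: read the wrist's pose just before it.
- close_job(): hands the job in, once; it reports no verdict.
The state is a dict: "clock": time; "joints": joint angles; "joint_velocities": joint speeds; "joint_efforts": joint torques, N m; "ee_pos": TCP position; "ee_rot": TCP orientation; "force": force on the tool from outside, world axes, zero at the start; "ft_torque": the same for the moment, N m; "gripper_width": opening from 0.0 (shut) to 1.0 (fully open).
Only numpy, scipy, OpenCV 4.12 (cv2) and the standard library are available. Lean on these libraries where they do the work, as an engineer would, in place of code of your own. Each camera call takes 0.05 s, during which the arm holds its last target.

## Working session

There is one attempt and no reset: what is moved stays moved. The work goes in short steps, Python scripts to look and compute and a tool call to move; the robot and the scene stay as the last step left them, time stands still between calls to the robot, and variables do not carry over. Pictures are saved under pics/ and viewed, and the job is handed in when it is done.

Besides the shell and the picture viewer there is one more tool, called after "Emit:" by a JSON object that holds its "fn" and its "kwargs". move_arm: Moves the arm, as the interface text tells. Its arguments: {"type":"object","properties":{"commands":{"type":"array"},"grip":{"type":"number"}},"required":["commands"]}

```bash
ls; mkdir -p pics; python3 - <<'E'
from bench import *
import cv2,numpy as np
s=get_state();print(s,grip_depth)
for n in ("top","side","wrist"):
    c=read_camera(n);cv2.imwrite(f"pics/{n}0.png",c["img"][:,:,::-1]);np.savez(f"{n}0.npz",**c)
    print(n,{k:(v.tolist() if k not in("img","z_map") else 0) for k,v in c.items() if hasattr(v,'tolist')})
E
```

```text
pics
{'clock': 0.0, 'joints': array([ 1.17958900e+00,  1.31126776e-01,  1.48927631e+00,  3.66222801e-06,
        1.52305224e+00, -8.54204335e-02]), 'joint_velocities': array([ 0.00057689, -0.00020995,  0.00138379,  0.00105283, -0.00140866,
       -0.00047438]), 'joint_efforts': array([-2.18455818e-03, -5.59822905e+01, -4.91750407e+01,  7.64503470e-02,
        3.49719578e-02, -1.19955143e-04]), 'ee_pos': array([0.18039051, 0.57162478, 0.21760966]), 'ee_rot': array([-4.78392292e-01, -3.10450515e+00,  2.84142787e-03]), 'force': array([1.12562058, 0.20246157, 0.56945011]), 'ft_torque': array([ 0.03343218,  0.0023871 , -0.0346363 ]), 'gripper_width': 1.002468618537804} -0.0188
top {'img': 0, 'z_map': 0, 'camera_matrix': [[403.66014685430673, 0.0, 320.12347781355356], [0.0, 403.66014685430673, 195.2883142228178], [0.0, 0.0, 1.0]], 'R': [[0.02125906081732905, -0.9997705533834917, -0.002625437188638382], [-0.9940830228150777, -0.02085818173375648, -0.10660150095378244], [0.1065222797540628, 0.0048761503286878045, -0.9942983591829815]], 't': [-0.038785952752643606, 0.4921480811823982, 1.37572
[... 203 characters left out ...]
31313025352375307, -0.011383285641699008], [-0.18414294031816764, 0.5871138372136557, -0.7882821320334723], [0.2535182683650828, -0.7464896425807976, -0.6152086647022804]], 't': [0.4435984303649745, 0.17629558503980636, 1.0956981233676657]}
wrist {'img': 0, 'z_map': 0, 'camera_matrix': [[324.61971240122506, 0.0, 321.02498799354095], [0.0, 324.61971240122506, 197.4592267536759], [0.0, 0.0, 1.0]], 'mount': [[-0.000537153223649184, -0.9607790630085712, -0.27731444886767853, 0.076705138983264], [0.9999990642697302, -0.00016718365361335753, -0.0013577589212792872, 0.0012609161630923182], [0.0012581439014167333, -0.2773149187007364, 0.9607782537817587, -0.16491865128149324], [0.0, 0.0, 0.0, 1.0]]}
```

View pics/top0.png

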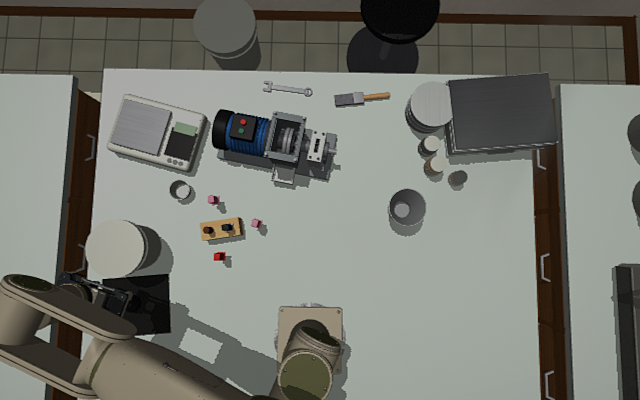

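View pics/side0.png

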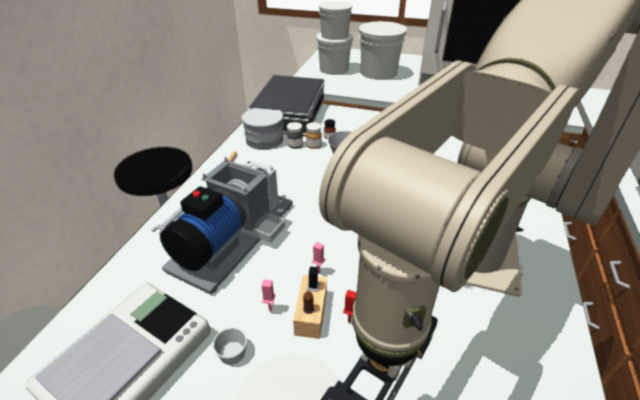

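View pics/wrist0.png

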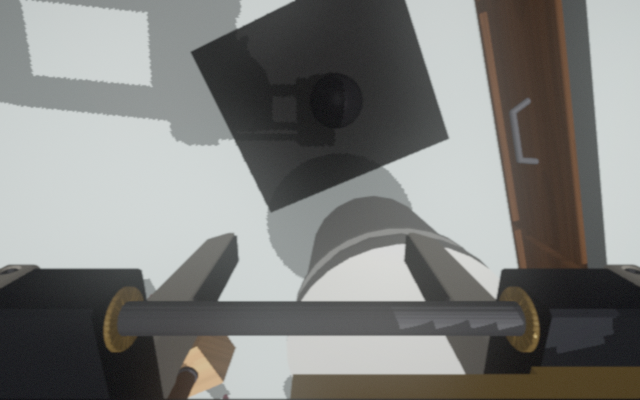

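The top view shows the holder at (222,229), with dark items at (208,231) and (228,227). Pink look-alikes stand at (213,199) and (257,223), and a red one at (219,257). The mill guard with its slot is near (317,146). I'll enlarge both areas.

```bash
python3 - <<'E'
import cv2,numpy as np
t=cv2.imread("pics/top0.png");s=cv2.imread("pics/side0.png")
def crop(im,x,y,w,h,f): return cv2.resize(im[y:y+h,x:x+w],None,fx=f,fy=f,interpolation=cv2.INTER_CUBIC)
cv2.imwrite("pics/c_holder.png",crop(t,190,185,80,60,10)[:, :800])
cv2.imwrite("pics/c_mill.png",crop(t,260,105,80,60,10))
cv2.imwrite("pics/c_hs.png",crop(s,250,230,120,110,5))
E
```

```text
(no output)
```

View pics/c_holder.png

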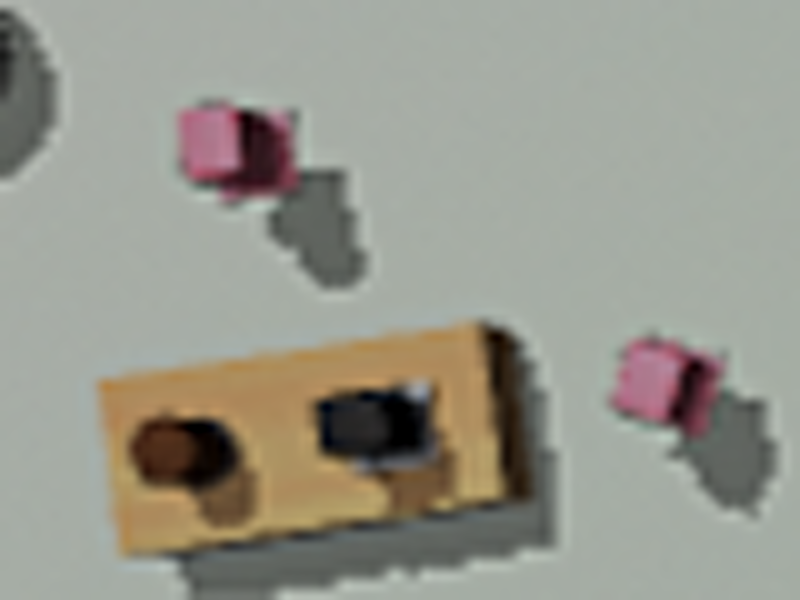

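View pics/c_mill.png

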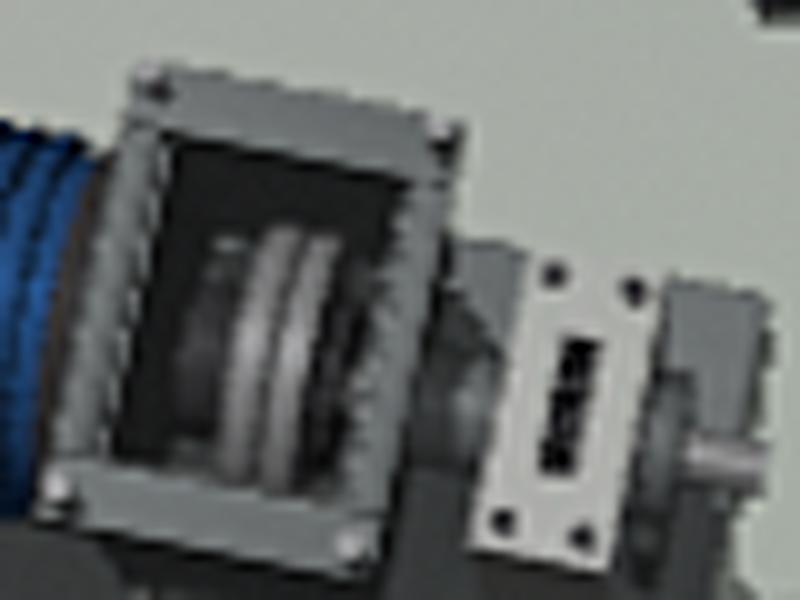

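View pics/c_hs.png

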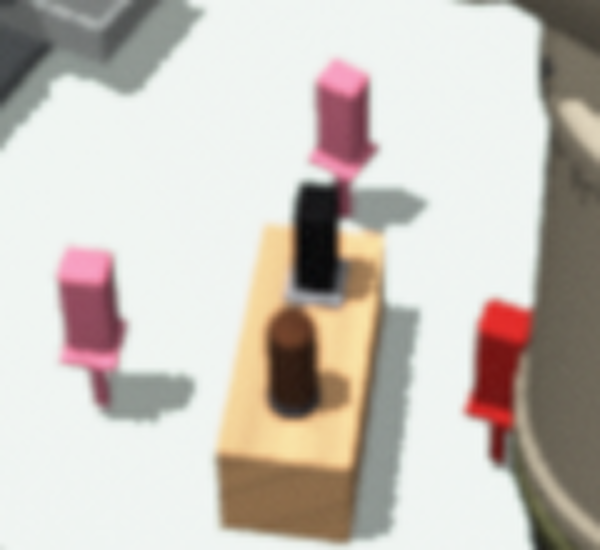

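```bash
cat > h.py <<'E'
import numpy as np,cv2
from scipy.spatial.transform import Rotation as Ro
def ray(c,p,z):
    K=c["camera_matrix"];R=c["R"];t=c["t"]
    d=R.T@np.linalg.inv(K)@np.array([p[0],p[1],1.]);o=-R.T@t
    return o+d*(z-o[2])/d[2]
def proj(c,X):
    q=c["R"]@np.asarray(X)+c["t"];q=c["camera_matrix"]@q;return q[:2]/q[2]
E
python3 - <<'E'
from h import *
c=np.load("top0.npz")
f=lambda x,y,ox,oy:(x/10+ox-.45,y/10+oy-.45)
H=np.array([ray(c,f(x,y,190,185),.06) for x,y in[(97,382),(480,322),(510,498),(122,553)]])
print("holder",H.round(4),H.mean(0))
for a,b in((0,1),(1,2),(2,3),(3,0)):
    d=H[b]-H[a];print(np.hypot(*d[:2]),np.degrees(np.arctan2(d[1],d[0])))
G=np.array([ray(c,f(x,y,260,105),.153) for x,y in[(523,250),(663,275),(607,570),(470,545)]])
print("guard",G.round(4),G.mean(0))
for a,b in((0,1),(1,2),(2,3),(3,0)):
    d=G[b]-G[a];print(np.hypot(*d[:2]),np.degrees(np.arctan2(d[1],d[0])))
S=np.array([ray(c,f(x,y,260,105),.153) for x,y in[(565,338),(603,340),(573,474),(538,472)]])
print("slot",S.round(4),S.mean(0))
for x,y in [(572,340),(556,474)]: print(ray(c,f(x,y,260,105),.153))
print("bartop",[ray(c,f(x,y,190,185),.12) for x,y in[(318,405),(382,390),(388,450),(325,460)]])
z=c["z_map"]
for p in[(222,228),(226,227),(206,230),(320,133),(313,155),(240,110)]:
    K=c["camera_matrix"];d=z[p[1],p[0]];v=d*np.linalg.inv(K)@[p[0],p[1],1];print(p,c["R"].T@(v-c["t"]))
s=np.load("side0.npz")
# side check: holder handle top centre, crop (320,190)/5+(250,230)
for (x,y,zz) in[(318,192,.12),(268,228,.06),(384,235,.06),(352,465,.06),(218,458,.06)]: print("side",ray(s,(x/5+250-.4,y/5+230-.4),zz))
E
```

```text
holder [[0.3877 0.3764 0.06  ]
 [0.4106 0.2483 0.06  ]
 [0.3518 0.2356 0.06  ]
 [0.3307 0.365  0.06  ]] [0.37022943 0.30631321 0.06      ]
0.13016771461052326 -79.86071736538997
0.060152496069838704 -167.89372021382468
0.1310313218890419 99.26754896838268
0.0581362600292801 11.338009620209965
guard [[ 0.6911  0.0021  0.153 ]
 [ 0.6839 -0.043   0.153 ]
 [ 0.5874 -0.0271  0.153 ]
 [ 0.5945  0.0167  0.153 ]] [ 0.63922866 -0.01283285  0.153     ]
0.04572788548864333 -99.17574797238281
0.09779414415675791 170.62013626246303
0.044427151903436865 80.69853999462822
0.09770068921135283 -8.617182293478265
slot [[ 0.6626 -0.012   0.153 ]
 [ 0.6621 -0.0242  0.153 ]
 [ 0.6183 -0.0156  0.153 ]
 [ 0.6187 -0.0044  0.153 ]] [ 0.64040659 -0.01406891  0.153     ]
[ 0.66194338 -0.01430402  0.153     ]
[ 0.61814165 -0.01016225  0.153     ]
bartop [array([0.37990166, 0.28672319, 0.12      ]), array([0.38514986, 0.26635117, 0.12      ]), array([0.36596506, 0.2635445 , 0.12      ]), array([0.36233733, 0.28363947, 0.12      ])]
(222, 228) [0.37043248 0.28346699 0.1229245 ]
(226, 227) [0.37405762 0.27237158 0.11619126]
(206, 230) [0.36314863 0.33808533 0.11023558]
(320, 133) [ 0.68159141 -0.02429306  0.1483239 ]
(313, 155) [ 0.60689617 -0.00366883  0.15875493]
(240, 110) [ 0.80108294  0.2690982  -0.00260955]
side [0.37236034 0.27302627 0.12      ]
side [0.40528581 0.25225252 0.06      ]
side [0.35038471 0.23929512 0.06      ]
side [0.32714466 0.36573455 0.06      ]
side [0.38371578 0.38024003 0.06      ]
```

```bash
cat >> h.py <<'E'
from bench import get_state,read_camera
def go(p,jaw,s=None):
    """tool-axes shift and tool yaw (deg) to bring TCP to p with tool y at world angle jaw (deg)"""
    s=s or get_state()
    R=Ro.from_rotvec(s["ee_rot"]).as_matrix()
    d=R.T@(np.asarray(p)-s["ee_pos"])
    a=np.degrees(np.arctan2(R[1,1],R[0,1]))
    y=-(jaw-a)
    y=(y+180)%360-180
    print("pose",s["ee_pos"].round(4),"jaw",a.round(2),"tilt",R[:,2].round(4),"-> shift mm",(d*1000).round(1),"yaw",round(y,2))
E
python3 - <<'E'
from h import *
c=np.load("top0.npz");z=c["z_map"]
K=c["camera_matrix"]
for p in[(115,245),(140,245),(213,199),(257,223),(219,257),(150,310),(90,245)]:
    d=z[p[1],p[0]];v=d*np.linalg.inv(K)@[p[0],p[1],1];print(p,(c["R"].T@(v-c["t"])).round(3))
go((.374,.275,.25),10.2)
E
```

```text
(115, 245) [0.311 0.594 0.18 ]
(140, 245) [0.312 0.52  0.174]
(213, 199) [0.465 0.323 0.102]
(257, 223) [0.389 0.174 0.108]
(219, 257) [0.277 0.293 0.104]
(150, 310) [0.087 0.548 0.001]
(90, 245) [0.309 0.675 0.172]
pose [0.1804 0.5718 0.2178] jaw 72.48 tilt [-5.0e-04 -1.4e-03 -1.0e+00] -> shift mm [-273.9 -224.8  -31.9] yaw 62.28
```

Emit:
{"fn": "move_arm", "kwargs": {"commands": [0,0,-0.04,0,0,0,-0.08,0,-0.02,-0.016,-0.09,4,-0.045,-0.037,-0.09,10,-0.072,-0.059,-0.09,16,-0.1,-0.082,-0.09,22,-0.128,-0.105,-0.09,28,-0.156,-0.128,-0.09,34,-0.184,-0.151,-0.085,41,-0.212,-0.174,-0.075,48,-0.24,-0.197,-0.06,54,-0.26,-0.213,-0.045,60,-0.274,-0.225,-0.032,62.3,-0.274,-0.225,-0.032,62.3,-0.274,-0.225,-0.032,62.3,-0.274,-0.225,-0.032,62.3], "grip": 55}}

```text
clock: 1.48
ee_pos: [0.3738, 0.2753, 0.2506]
ee_rot: [2.014, 2.411, -0.001]
force: [-0.8, 0.9, -0.0]
gripper_width: 0.549
```

```bash
python3 - <<'E'
from h import *
s=get_state();print(s["joint_velocities"].round(3),s["gripper_width"],s["force"].round(2))
c=read_camera("wrist");np.savez("w1.npz",ee_pos=s["ee_pos"],ee_rot=s["ee_rot"],**c)
cv2.imwrite("pics/w1.png",c["img"][:,:,::-1])
go((.374,.275,.25),10.2,s)
E
```

```text
[ 0.021 -0.003 -0.015 -0.001  0.     0.001] 0.5485356100146839 [-0.8   0.93 -0.01]
pose [0.3738 0.2753 0.2506] jaw 10.24 tilt [-5.e-04 -7.e-04 -1.e+00] -> shift mm [-0.3  0.1  0.6] yaw 0.04
```

View pics/w1.png

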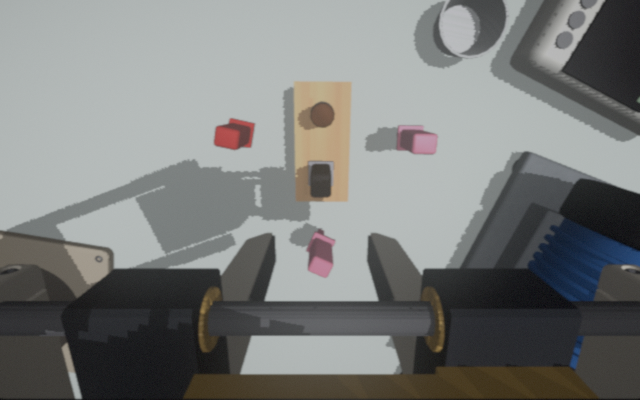

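```bash
cat >> h.py <<'E'
def wray(c,s,p,z):
    R=Ro.from_rotvec(s["ee_rot"]).as_matrix();M=c["mount"]
    o=R@M[:3,3]+s["ee_pos"];d=R@M[:3,:3]@np.linalg.inv(c["camera_matrix"])@np.array([p[0],p[1],1.])
    return o+d*(z-o[2])/d[2]
E
python3 - <<'E'
from h import *
im=cv2.imread("pics/w1.png")
cv2.imwrite("pics/c_w1.png",cv2.resize(im[75:210,280:370],None,fx=6,fy=6,interpolation=cv2.INTER_CUBIC)[:600*2][:810])
E
python3 - <<'E'
import cv2
im=cv2.imread("pics/w1.png");cv2.imwrite("pics/c_w1.png",cv2.resize(im[150:210,280:360],None,fx=10,fy=10,interpolation=cv2.INTER_CUBIC))
E
```

```text
(no output)
```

View pics/c_w1.png

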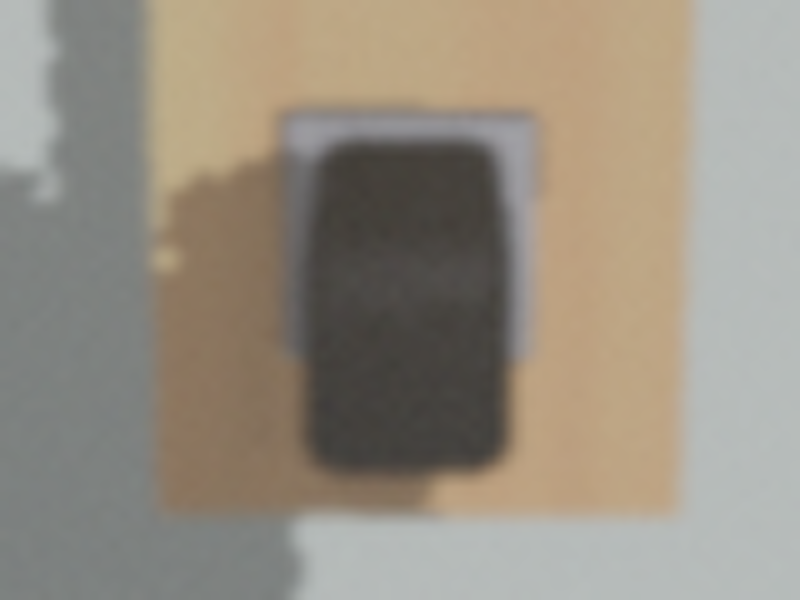

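```bash
python3 - <<'E'
from h import *
c=np.load("w1.npz");f=lambda x,y:(x/10+280-.45,y/10+150-.45)
R=Ro.from_rotvec(c["ee_rot"]).as_matrix()
def g(n,x,y,z):
    X=wray(c,c,f(x,y),z);print(n,X.round(4),"tool mm",(1000*R.T@(X-c["ee_pos"])).round(1))
    return X
g("hL near",308,470,.12);g("hR near",510,470,.12);g("h mid far?",409,250,.12)
g("collar TL",282,108,.065);g("collar TR",540,108,.065)
g("blk L near",160,515,.06);g("blk R near",680,515,.06);g("blk L",148,0,.06);g("blk R",692,0,.06)
g("handle foot TL",325,145,.065+.0);g("R",492,145,.065)
E
```

```text
hL near [0.3658 0.2669 0.12  ] tool mm [ -6.7  -9.4 130.6]
hR near [0.3846 0.2703 0.12  ] tool mm [ -6.7   9.8 130.6]
h mid far? [0.3714 0.2896 0.12  ] tool mm [ 14.5   0.2 130.6]
collar TL [0.357  0.2909 0.065 ] tool mm [ 18.5 -13.7 185.6]
collar TR [0.3846 0.2959 0.065 ] tool mm [ 18.5  14.4 185.6]
blk L near [0.351  0.2413 0.06  ] tool mm [-29.3 -28.5 190.7]
blk R near [0.4095 0.2518 0.06  ] tool mm [-29.3  31.  190.6]
blk L [0.3405 0.2992 0.06  ] tool mm [ 29.6 -28.4 190.6]
blk R [0.3991 0.3097 0.06  ] tool mm [ 29.5  31.  190.6]
handle foot TL [0.3623 0.2877 0.065 ] tool mm [ 14.4  -9.1 185.6]
R [0.3802 0.291  0.065 ] tool mm [ 14.4   9.2 185.6]
```

Emit:
{"fn": "move_arm", "kwargs": {"commands": [0.0035,0,0.03,0,0.0035,0,0.07,0,0.0035,0,0.105,0,0.0035,0,0.135,0,0.0035,0,0.155,0,0.0035,0,0.17,0,0.0035,0,0.179,0,0.0035,0,0.18,0,0.0035,0,0.18,0]}}

```text
clock: 2.28
ee_pos: [0.3733, 0.2798, 0.0715]
ee_rot: [2.012, 2.413, 0.0]
force: [-0.1, -0.5, 0.3]
gripper_width: 0.549
```

```bash
python3 - <<'E'
from h import *
s=get_state();print(s["gripper_width"],s["force"].round(2))
c=read_camera("wrist")
cv2.imwrite("pics/w2.png",c["img"][:,:,::-1])
go((.374,.275,.07),10.2,s)
E
```

```text
0.5493244602119449 [-0.13 -0.53  0.33]
pose [0.3733 0.2798 0.0715] jaw 10.36 tilt [ 4.e-04 -2.e-04 -1.e+00] -> shift mm [-4.9 -0.1  1.5] yaw 0.16
```

View pics/w2.png

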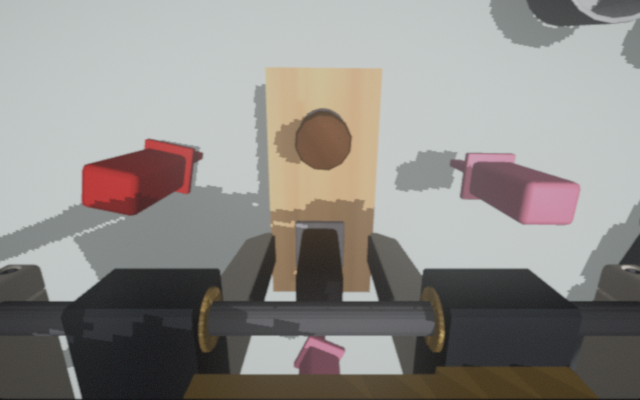

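The black handle sits between the open fingers, centred at column 320, with the collar at (320,222). I'll close on it.

Emit:
{"fn": "move_arm", "kwargs": {"commands": [0,0,0,0,0,0,0,0,0,0,0,0,0,0,0,0,0,0,0,0,0,0,0,0,0,0,0,0], "grip": 0}}

```text
clock: 2.92
ee_pos: [0.3739, 0.28, 0.0725]
ee_rot: [2.012, 2.412, 0.002]
force: [-1.2, -0.1, 3.7]
gripper_width: 0.217
```

```bash
python3 - <<'E'
from h import *
s=get_state();print(s["gripper_width"],s["force"].round(2),s["ft_torque"].round(3))
go((.374,.275,.07),10.2,s)
E
```

```text
0.21677504176702425 [-1.16 -0.11  3.69] [-0.171  0.288 -0.026]
pose [0.3739 0.28   0.0725] jaw 10.34 tilt [ 1.7e-03  6.0e-04 -1.0e+00] -> shift mm [-4.9 -0.9  2.5] yaw 0.14
```

Emit:
{"fn": "move_arm", "kwargs": {"commands": [0,0,-0.01,0,0,0,-0.025,0,0,0,-0.045,0,0,0,-0.07,0,0,0,-0.1,0,0,0,-0.135,0,0,0,-0.17,0,0,0,-0.2,0,0,0,-0.225,0,0,0,-0.24,0,0,0,-0.24,0,0,0,-0.24,0]}}

```text
clock: 3.92
ee_pos: [0.3738, 0.28, 0.3132]
ee_rot: [2.011, 2.411, 0.005]
force: [0.3, 0.2, -2.4]
gripper_width: 0.216
```

```bash
python3 - <<'E'
from h import *
s=get_state();print(s["gripper_width"],s["force"].round(2),s["ft_torque"].round(3))
c=read_camera("wrist");np.savez("w3.npz",ee_pos=s["ee_pos"],ee_rot=s["ee_rot"],**c)
cv2.imwrite("pics/w3.png",c["img"][:,:,::-1])
c2=read_camera("side");np.savez("s3.npz",ee_pos=s["ee_pos"],ee_rot=s["ee_rot"],**c2)
im=c2["img"][:,:,::-1];cv2.imwrite("pics/s3.png",im)
go((.640,-.0135,.32),-9.1,s)
E
```

```text
0.2157225954151765 [ 0.32  0.17 -2.41] [-0.045  0.059  0.02 ]
pose [0.3738 0.28   0.3132] jaw 10.33 tilt [ 0.0032  0.0015 -1.    ] -> shift mm [-336.5  209.2   -6.3] yaw 19.43
```

View pics/w3.png

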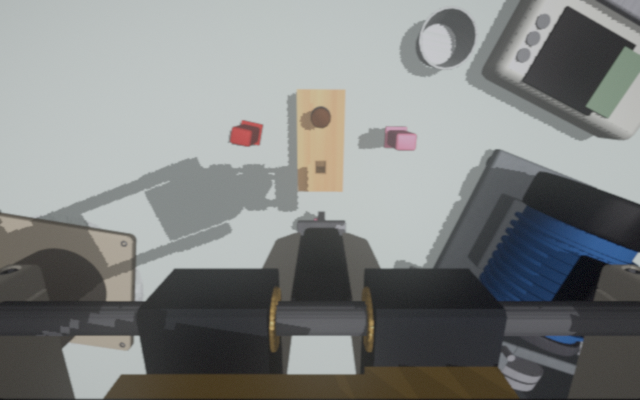

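View pics/s3.png

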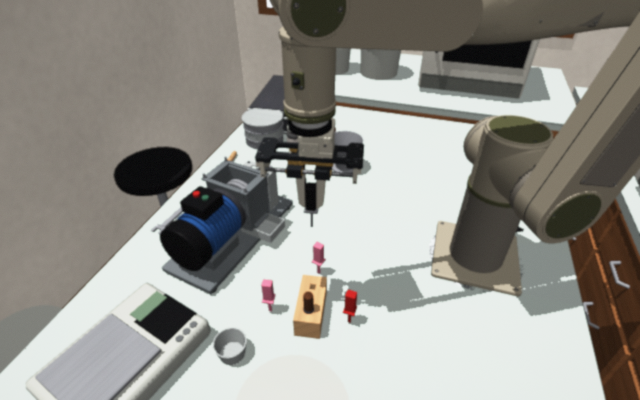

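```bash
python3 - <<'E'
import cv2,numpy as np
im=cv2.imread("pics/w3.png");cv2.imwrite("pics/c_w3.png",cv2.resize(im[155:235,280:360],None,fx=7.5,fy=7.5,interpolation=cv2.INTER_CUBIC))
im=cv2.imread("pics/s3.png");cv2.imwrite("pics/c_s3.png",cv2.resize(im[170:235,270:350],None,fx=9,fy=9,interpolation=cv2.INTER_CUBIC))
E
```

```text
(no output)
```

View pics/c_w3.png

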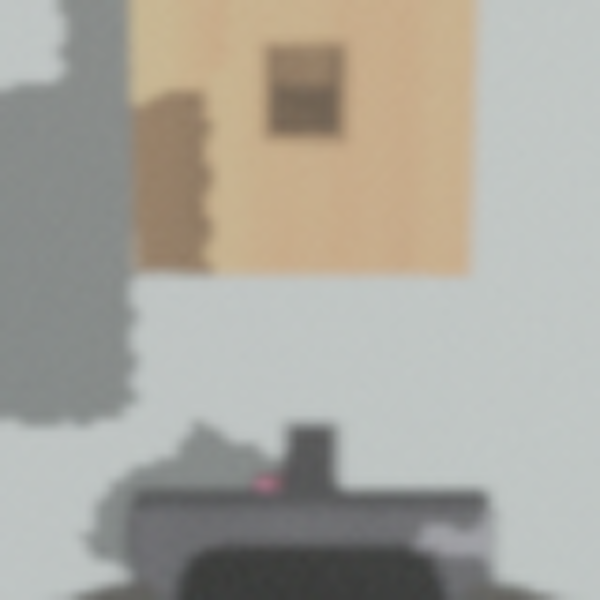

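View pics/c_s3.png

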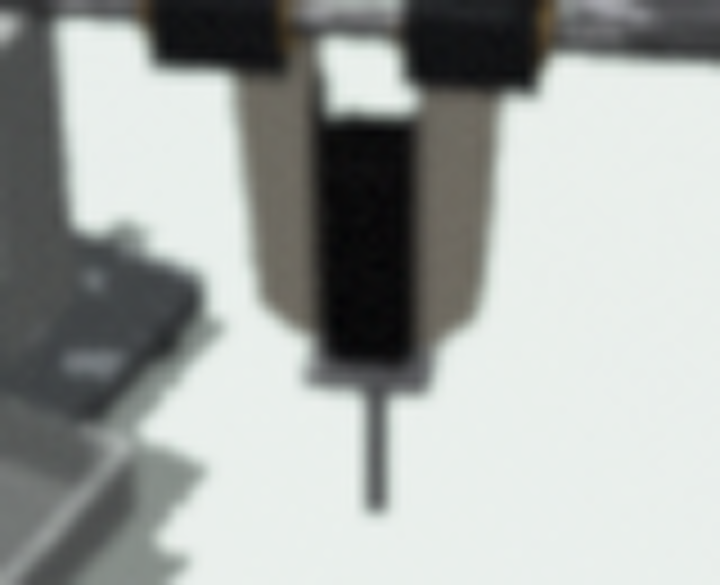

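```bash
python3 - <<'E'
from h import *
c=np.load("w3.npz");f=lambda x,y:((x+.5)/7.5-.5+280,(y+.5)/7.5-.5+155)
R=Ro.from_rotvec(c["ee_rot"]).as_matrix()
def tp(x,y,zt):  # on plane tool z = zt
    M=c["mount"];d=M[:3,:3]@np.linalg.inv(c["camera_matrix"])@np.array([*f(x,y),1.]);o=M[:3,3]
    return (o+d*(zt-o[2])/d[2])*1000
print("tip far edge L,R",tp(288,425,.0575).round(1),tp(337,425,.0575).round(1))
print("collar bottom far L,R",tp(128,492,.0125).round(1),tp(490,492,.0125).round(1))
print("collar top?",tp(128,492,.0075).round(1))
for x,y in[(267,45),(343,45),(343,138),(267,138)]:
    X=wray(c,c,f(x,y),.06);print("hole",X.round(4),(1000*R.T@(X-c["ee_pos"])).round(1))
s=np.load("s3.npz");g=lambda x,y:((x+.5)/9-.5+270,(y+.5)/9-.5+170)
X=ray(s,g(376,508),s["ee_pos"][2]-.0575);print("side tip",X,(1000*R.T@(X-s["ee_pos"])).round(1))
E
```

```text
tip far edge L,R [ 3.2 -1.4 57.5] [ 3.2  3.3 57.5]
collar bottom far L,R [ 12.9 -13.3  12.5] [12.9 14.7 12.5]
collar top? [ 14.7 -12.9   7.5]
hole [0.3666 0.2858 0.06  ] [  6.7  -6.9 253.2]
hole [0.3796 0.2881 0.06  ] [  6.7   6.2 253.3]
hole [0.3825 0.272  0.06  ] [ -9.7   6.3 253.3]
hole [0.3695 0.2696 0.06  ] [ -9.7  -7.  253.2]
side tip [0.37289095 0.27971095 0.25573899] [-0.2 -1.2 57.5]
```

```bash
python3 - <<'E'
from h import *
go((.6242,-.011,.313),-9.1)
E
```

```text
pose [0.373  0.2795 0.3109] jaw 10.33 tilt [-2.e-04 -5.e-04 -1.e+00] -> shift mm [-330.9  195.    -2. ] yaw 19.43
```

Emit:
{"fn": "move_arm", "kwargs": {"commands": [-0.012,0.007,-0.002,1,-0.036,0.021,-0.002,2.5,-0.066,0.039,-0.002,4,-0.096,0.057,-0.002,6,-0.126,0.074,-0.002,8,-0.156,0.092,-0.002,10,-0.186,0.11,-0.002,12,-0.216,0.127,-0.002,14,-0.246,0.145,-0.002,16,-0.276,0.163,-0.002,17.5,-0.302,0.178,-0.002,18.5,-0.32,0.189,-0.002,19.4,-0.331,0.195,-0.002,19.4,-0.331,0.195,-0.002,19.4,-0.331,0.195,-0.002,19.4]}}

```text
clock: 5.27
ee_pos: [0.6235, -0.0109, 0.3114]
ee_rot: [-2.389, -2.037, 0.004]
force: [-0.3, -0.3, -1.7]
gripper_width: 0.217
```

```bash
python3 - <<'E'
from h import *
s=get_state();print(s["gripper_width"],s["force"].round(2),s["ft_torque"].round(3),s["clock"])
c=read_camera("wrist");np.savez("w4.npz",ee_pos=s["ee_pos"],ee_rot=s["ee_rot"],**c)
im=c["img"][:,:,::-1]
cv2.imwrite("pics/w4.png",im);cv2.imwrite("pics/c_w4.png",cv2.resize(im[160:260,260:380],None,fx=6,fy=6,interpolation=cv2.INTER_CUBIC))
go((.6242,-.011,.313),-9.1,s)
E
```

```text
0.21668243113675945 [-0.26 -0.33 -1.68] [-0.055  0.153 -0.033] 5.2667
pose [ 0.6235 -0.0109  0.3114] jaw -9.07 tilt [-3.1e-03  1.0e-04 -1.0e+00] -> shift mm [ 0.1  0.7 -1.6] yaw 0.03
```

View pics/w4.png

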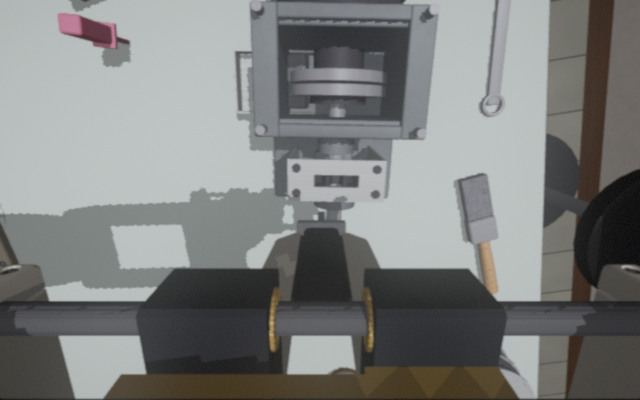

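View pics/c_w4.png

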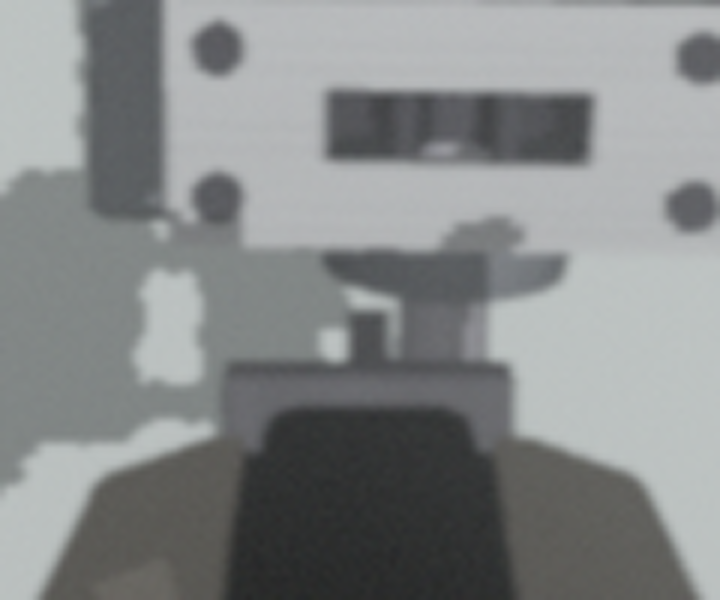

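```bash
python3 - <<'E'
from h import *
c=np.load("w4.npz");f=lambda x,y:((x+.5)/6-.5+260,(y+.5)/6-.5+160)
R=Ro.from_rotvec(c["ee_rot"]).as_matrix()
P=[]
for n,pts in(("slot",[(325,90),(592,95),(590,163),(325,158)]),("studs",[(217,48),(704,57),(694,207),(216,196)])):
    P=[]
    for q in pts:
        X=wray(c,c,f(*q),.153);P.append(X);print(n,X.round(4),(1000*R.T@(X-c["ee_pos"])).round(1))
    P=np.array(P);print(" mean",P.mean(0).round(4),(1000*R.T@(P.mean(0)-c["ee_pos"])).round(1),[np.degrees(np.arctan2(*(P[b]-P[a])[1::-1])).round(2) for a,b in((0,1),(3,2))])
M=c["mount"]
for q in[(350,312),(385,312)]:
    d=M[:3,:3]@np.linalg.inv(c["camera_matrix"])@np.array([*f(*q),1.]);o=M[:3,3]
    print("tip far",(1000*(o+d*(.0575-o[2])/d[2])).round(1))
E
```

```text
slot [ 0.6176 -0.0012  0.153 ] [  8.8  -6.9 158.4]
slot [ 0.6621 -0.0092  0.153 ] [  7.9  38.4 158.2]
slot [ 0.6603 -0.0209  0.153 ] [ -4.   38.4 158.2]
slot [ 0.6156 -0.0129  0.153 ] [ -3.1  -7.  158.4]
 mean [ 0.6389 -0.011   0.153 ] [  2.4  15.7 158.3] [np.float64(-10.15), np.float64(-10.16)]
studs [0.6008 0.0088 0.153 ] [ 16.  -25.  158.4]
studs [ 0.6816 -0.0056  0.153 ] [ 14.5  57.  158.2]
studs [ 0.677  -0.0315  0.153 ] [-11.8  56.5 158.2]
studs [ 0.596  -0.0166  0.153 ] [ -9.9 -25.8 158.5]
 mean [ 0.6388 -0.0112  0.153 ] [  2.2  15.7 158.3] [np.float64(-10.14), np.float64(-10.41)]
tip far [ 3.2 -1.7 57.5]
tip far [ 3.2  2.5 57.5]
```

Emit:
{"fn": "move_arm", "kwargs": {"commands": [0.001,0,0.015,0.3,0.003,-0.0005,0.035,0.8,0.003,-0.0005,0.055,0.8,0.003,-0.0005,0.07,0.8,0.003,-0.0005,0.08,0.8,0.003,-0.0005,0.086,0.8,0.003,-0.0005,0.088,0.8,0.003,-0.0005,0.088,0.8,0.003,-0.0005,0.088,0.8]}}

```text
clock: 6.07
ee_pos: [0.6236, -0.007, 0.2253]
ee_rot: [-2.403, -2.023, 0.001]
force: [-0.0, -0.0, -0.9]
gripper_width: 0.212
```

```bash
python3 - <<'E'
from h import *
s=get_state();print(s["gripper_width"],s["force"].round(2),s["ft_torque"].round(3),s["clock"])
c=read_camera("wrist");np.savez("w5.npz",ee_pos=s["ee_pos"],ee_rot=s["ee_rot"],**c)
im=c["img"][:,:,::-1]
cv2.imwrite("pics/c_w5.png",cv2.resize(im[150:250,260:380],None,fx=6,fy=6,interpolation=cv2.INTER_CUBIC))
c=read_camera("side");im=c["img"][:,:,::-1];np.savez("s5.npz",ee_pos=s["ee_pos"],ee_rot=s["ee_rot"],**c)
cv2.imwrite("pics/s5.png",cv2.resize(im[120:250,180:340],None,fx=5,fy=5,interpolation=cv2.INTER_CUBIC)[:600])
go((.6242,-.011,.313),-9.1,s)
E
```

```text
0.2123845681671227 [-0.02 -0.04 -0.9 ] [-0.092  0.091 -0.021] 6.0667
pose [ 0.6236 -0.007   0.2253] jaw -9.8 tilt [-5.e-04 -0.e+00 -1.e+00] -> shift mm [ -3.8   1.2 -87.7] yaw -0.7
```

View pics/c_w5.png

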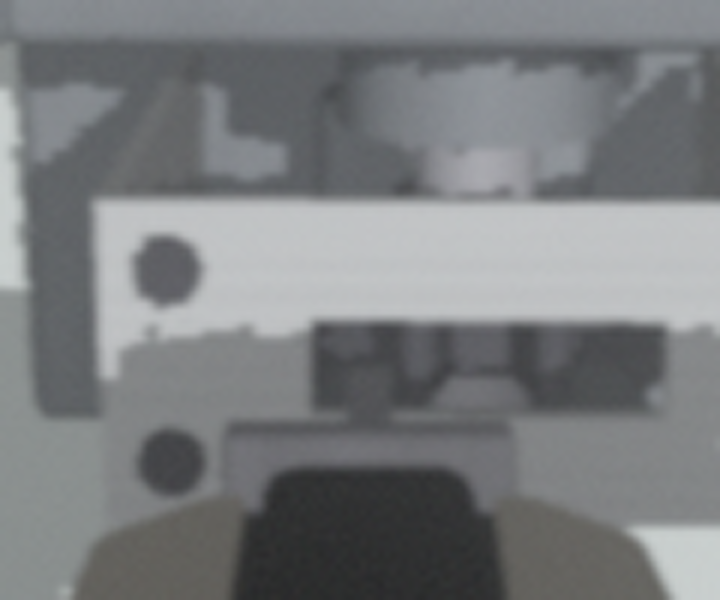

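View pics/s5.png

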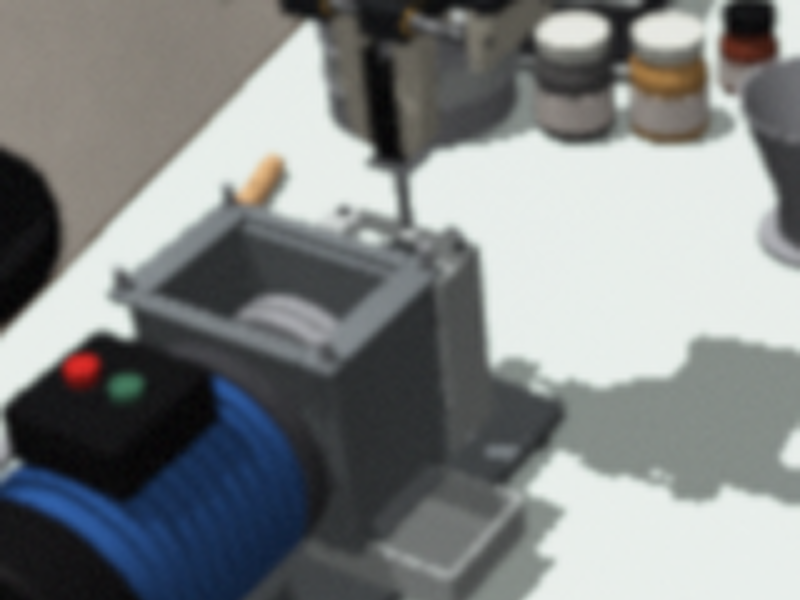

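```bash
python3 - <<'E'
from h import *
c=np.load("w5.npz");f=lambda x,y:((x+.5)/6-.5+260,(y+.5)/6-.5+150)
R=Ro.from_rotvec(c["ee_rot"]).as_matrix()
P=np.array([1000*R.T@(wray(c,c,f(*q),.153)-c["ee_pos"]) for q in [(312,322),(667,322),(667,410),(312,410)]]);print(P.round(1),P.mean(0).round(1))
M=c["mount"];Mi=np.linalg.inv(M)
for q in[(3.2,-2,57.5),(3.2,3,57.5),(-.8,.4,57.5)]:
    x=Mi@np.array([*(np.array(q)/1000),1]);u=c["camera_matrix"]@x[:3];u=u[:2]/u[2];print(q,"crop px",((u-[260,150]+.5)*6-.5).round(0))
im=c["img"][195:235,305:345,::-1];im=cv2.convertScaleAbs(im,alpha=2,beta=-60);cv2.imwrite("pics/c_w5b.png",cv2.resize(im,None,fx=14,fy=14,interpolation=cv2.INTER_CUBIC))
E
```

```text
[[ 4.9 -6.7 72.3]
 [ 4.9 38.6 72.3]
 [-7.  39.1 72.3]
 [-7.  -6.8 72.3]] [-1.  16.  72.3]
(3.2, -2, 57.5) crop px [348. 372.]
(3.2, 3, 57.5) crop px [389. 372.]
(-0.8, 0.4, 57.5) crop px [368. 403.]
```

View pics/c_w5b.png

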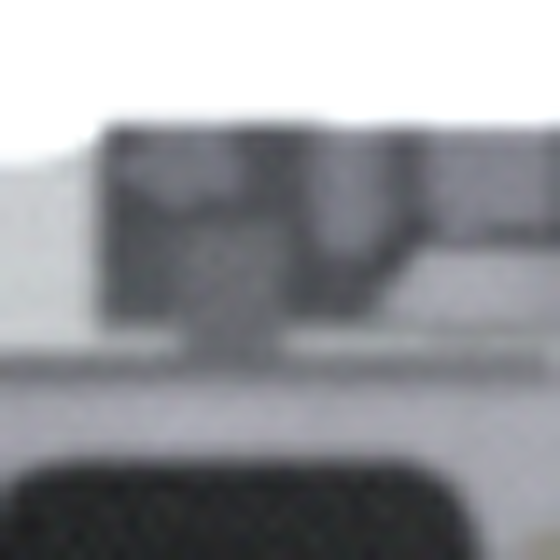

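Emit:
{"fn": "move_arm", "kwargs": {"commands": [-0.0007,-0.0015,0.001,0,-0.0007,-0.0015,0.005,0,-0.0007,-0.0015,0.009,0,-0.0007,-0.0015,0.013,0,-0.0007,-0.0015,0.016,0,-0.0007,-0.0015,0.019,0,-0.0007,-0.0015,0.02,0,-0.0007,-0.0015,0.02,0]}}

```text
clock: 6.83
ee_pos: [0.6219, -0.0076, 0.2048]
ee_rot: [-2.403, -2.023, 0.001]
force: [-0.7, -0.8, -1.3]
gripper_width: 0.214
```

```bash
cat >> h.py <<'E'
def rep(img=None):
    s=get_state();R=Ro.from_rotvec(s["ee_rot"]).as_matrix()
    a=np.radians(-9.9);mx=np.array([np.cos(a),np.sin(a),0]);my=np.array([-np.sin(a),np.cos(a),0])
    C=np.array([.6378,-.0110,.153])
    d=s["ee_pos"]-C
    print("t",s["clock"],"mill x,y mm %.1f %.1f tipz rel sheet %.1f"%(1000*d@mx,1000*d@my,1000*(d[2]-.0575)),"jaw %.2f tiltx %.4f %.4f"%(np.degrees(np.arctan2(R[1,1],R[0,1])),R[:,2]@mx,R[:,2]@my),"F mill %.2f %.2f %.2f"%(s["force"]@mx,s["force"]@my,s["force"][2]),"T %.3f %.3f"%(s["ft_torque"]@mx,s["ft_torque"]@my),"g %.3f"%s["gripper_width"])
    return s
E
python3 - <<'E'
from h import *
s=rep()
c=read_camera("wrist");np.savez("w6.npz",ee_pos=s["ee_pos"],ee_rot=s["ee_rot"],**c)
im=c["img"][:,:,::-1]
cv2.imwrite("pics/c_w6.png",cv2.resize(cv2.convertScaleAbs(im[185:245,280:380],alpha=1.5,beta=-20),None,fx=8,fy=8,interpolation=cv2.INTER_CUBIC))
E
```

```text
t 6.8333 mill x,y mm -16.2 0.6 tipz rel sheet -5.7 jaw -9.82 tiltx -0.0011 -0.0002 F mill -0.54 -0.89 -1.28 T -0.088 0.083 g 0.214
```

View pics/c_w6.png

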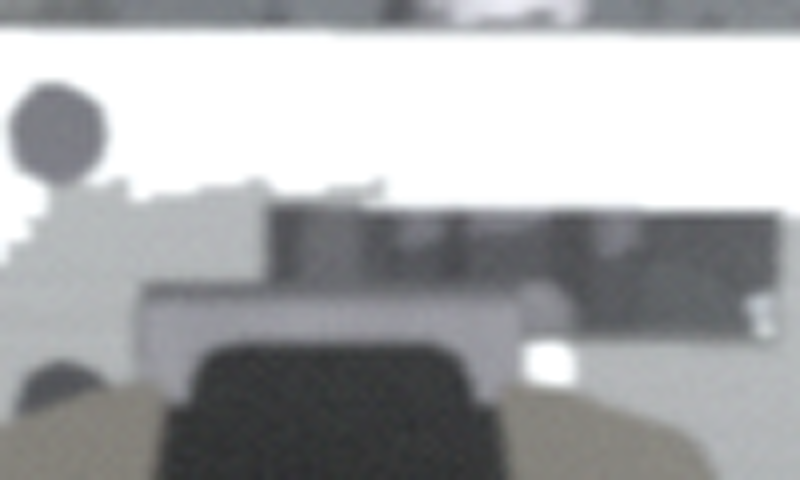

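Emit:
{"fn": "move_arm", "kwargs": {"commands": [0,0,0.002,0,0,0,0.004,0,0,0,0.006,0,0,0,0.008,0,0,0,0.009,0,0,0,0.009,0]}}

```text
clock: 7.38
ee_pos: [0.6219, -0.0077, 0.1957]
ee_rot: [-2.403, -2.023, 0.001]
force: [0.5, -0.6, -0.9]
gripper_width: 0.215
```

```bash
sed -i 's/C=np.array.*/C=np.array([.639,-.0108,.153])/' h.py; python3 - <<'E'
from h import *
s=rep()
E
```

```text
t 7.3833 mill x,y mm -17.4 0.1 tipz rel sheet -14.8 jaw -9.82 tiltx -0.0012 -0.0002 F mill 0.61 -0.48 -0.93 T -0.093 0.113 g 0.215
```

Emit:
{"fn": "move_arm", "kwargs": {"commands": [0,0.001,0,0,0,0.003,0,0,0,0.005,0,0,0,0.005,0,0]}}

```text
clock: 7.72
ee_pos: [0.6266, -0.0084, 0.1956]
ee_rot: [-2.402, -2.022, 0.003]
force: [-3.6, 0.6, 1.1]
gripper_width: 0.211
```

Emit:
{"fn": "move_arm", "kwargs": {"commands": [0,0.0015,0,0,0,0.003,0,0,0,0.003,0,0]}}

```text
clock: 7.97
ee_pos: [0.6299, -0.009, 0.1956]
ee_rot: [-2.402, -2.022, 0.002]
force: [-2.1, 0.7, -0.1]
gripper_width: 0.216
```

Emit:
{"fn": "move_arm", "kwargs": {"commands": [0,0.0015,0,0,0,0.003,0,0,0,0.003,0,0]}}

```text
clock: 8.22
ee_pos: [0.6334, -0.0096, 0.1956]
ee_rot: [-2.403, -2.023, 0.001]
force: [-0.3, -0.2, -0.9]
gripper_width: 0.216
```

```bash
python3 - <<'E'
from h import *
s=rep()
E
```

```text
t 8.2167 mill x,y mm -5.7 0.2 tipz rel sheet -14.9 jaw -9.82 tiltx -0.0011 -0.0001 F mill -0.25 -0.29 -0.89 T -0.107 0.176 g 0.216
```

Emit:
{"fn": "move_arm", "kwargs": {"commands": [0,0.0015,0,0,0,0.003,0,0,0,0.0045,0,0,0,0.0045,0,0]}}

```text
clock: 8.55
ee_pos: [0.6384, -0.0106, 0.1957]
ee_rot: [-2.403, -2.023, 0.0]
force: [0.2, 0.1, -1.9]
gripper_width: 0.219
```

Emit:
{"fn": "move_arm", "kwargs": {"commands": [0,0.0015,0,0,0,0.003,0,0,0,0.0042,0,0,0,0.0042,0,0]}}

```text
clock: 8.88
ee_pos: [0.6422, -0.0112, 0.1954]
ee_rot: [-2.403, -2.022, 0.002]
force: [-2.6, 0.3, -1.3]
gripper_width: 0.214
```

```bash
python3 - <<'E'
from h import *
s=rep()
c=read_camera("wrist");np.savez("w7.npz",ee_pos=s["ee_pos"],ee_rot=s["ee_rot"],**c)
im=c["img"][:,:,::-1]
cv2.imwrite("pics/c_w7.png",cv2.resize(cv2.convertScaleAbs(im[185:245,270:370],alpha=1.5,beta=-20),None,fx=8,fy=8,interpolation=cv2.INTER_CUBIC))
E
```

```text
t 8.8833 mill x,y mm 3.2 0.1 tipz rel sheet -15.1 jaw -9.83 tiltx -0.0017 -0.0002 F mill -2.57 -0.16 -1.33 T -0.163 0.786 g 0.214
```

View pics/c_w7.png

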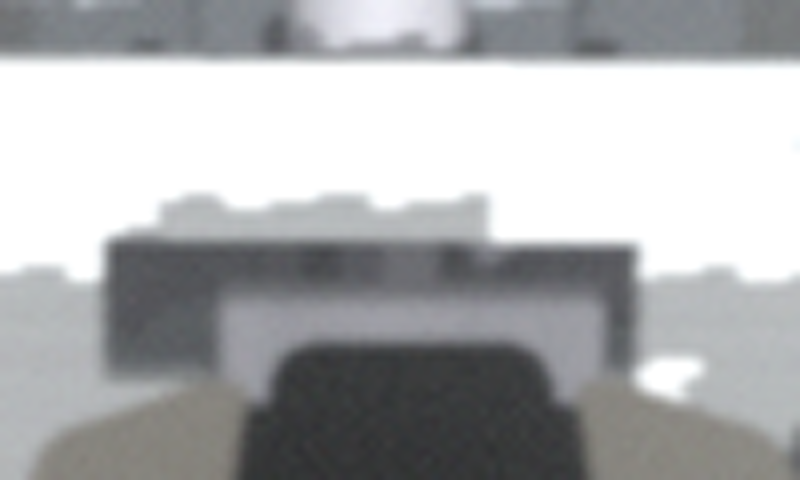

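Emit:
{"fn": "move_arm", "kwargs": {"commands": [0,-0.001,-0.004,0,0,-0.001,-0.009,0,0,-0.001,-0.013,0,0,-0.003,-0.013,0,0,-0.009,-0.013,0,0,-0.015,-0.013,0,0,-0.0205,-0.013,0,0,-0.0205,-0.013,0,0,-0.0205,-0.01,0,0,-0.0205,-0.006,0,0,-0.0205,-0.002,0,0,-0.0205,0,0,0,-0.0205,0,0]}}

```text
clock: 10.02
ee_pos: [0.6215, -0.0077, 0.1941]
ee_rot: [-2.402, -2.021, 0.004]
force: [0.1, 0.1, -1.6]
gripper_width: 0.215
```

```bash
python3 - <<'E'
from h import *
s=rep()
E
```

```text
t 10.0167 mill x,y mm -17.8 0.0 tipz rel sheet -16.4 jaw -9.83 tiltx -0.0033 -0.0003 F mill 0.05 0.10 -1.64 T -0.093 0.042 g 0.215
```

Emit:
{"fn": "move_arm", "kwargs": {"commands": [0,0.001,-0.0012,0,0,0.003,-0.0012,0,0,0.0045,-0.0012,0,0,0.0045,-0.0012,0]}}

```text
clock: 10.35
ee_pos: [0.6258, -0.0085, 0.1953]
ee_rot: [-2.401, -2.021, 0.005]
force: [-2.2, 0.1, -0.3]
gripper_width: 0.213
```

Emit:
{"fn": "move_arm", "kwargs": {"commands": [0,0.001,0,0,0,0.002,0,0,0,0.002,0,0]}}

```text
clock: 10.6
ee_pos: [0.6278, -0.0088, 0.1954]
ee_rot: [-2.401, -2.021, 0.005]
force: [-3.0, -0.2, 0.6]
gripper_width: 0.215
```

Emit:
{"fn": "move_arm", "kwargs": {"commands": [0,0.001,0,0,0,0.002,0,0,0,0.002,0,0]}}

```text
clock: 10.85
ee_pos: [0.6302, -0.0092, 0.1954]
ee_rot: [-2.402, -2.021, 0.004]
force: [-2.0, 1.1, -0.3]
gripper_width: 0.213
```

Emit:
{"fn": "move_arm", "kwargs": {"commands": [0,0.001,0,0,0,0.002,0,0,0,0.002,0,0]}}

```text
clock: 11.1
ee_pos: [0.6326, -0.0096, 0.1955]
ee_rot: [-2.402, -2.022, 0.003]
force: [-0.9, 0.7, -0.1]
gripper_width: 0.214
```

Emit:
{"fn": "move_arm", "kwargs": {"commands": [0,0.001,0,0,0,0.002,0,0,0,0.002,0,0]}}

```text
clock: 11.35
ee_pos: [0.6349, -0.01, 0.1955]
ee_rot: [-2.402, -2.022, 0.003]
force: [-0.0, 0.6, -1.7]
gripper_width: 0.213
```

Emit:
{"fn": "move_arm", "kwargs": {"commands": [0,0.001,0,0,0,0.002,0,0,0,0.002,0,0]}}

```text
clock: 11.6
ee_pos: [0.6372, -0.0105, 0.1955]
ee_rot: [-2.403, -2.022, 0.002]
force: [0.7, 0.1, -1.5]
gripper_width: 0.213
```

Emit:
{"fn": "move_arm", "kwargs": {"commands": [0,0.001,0,0,0,0.002,0,0,0,0.002,0,0]}}

```text
clock: 11.85
ee_pos: [0.6395, -0.0109, 0.1955]
ee_rot: [-2.403, -2.022, 0.002]
force: [1.3, -0.8, -1.0]
gripper_width: 0.212
```

Emit:
{"fn": "move_arm", "kwargs": {"commands": [0,0.001,0,0,0,0.002,0,0,0,0.002,0,0]}}

```text
clock: 12.1
ee_pos: [0.6412, -0.0112, 0.1954]
ee_rot: [-2.403, -2.022, 0.003]
force: [-1.7, 0.8, -0.4]
gripper_width: 0.212
```

```bash
python3 - <<'E'
from h import *
s=rep()
E
```

```text
t 12.1 mill x,y mm 2.3 -0.0 tipz rel sheet -15.1 jaw -9.84 tiltx -0.0023 -0.0002 F mill -1.76 0.46 -0.44 T -0.106 0.454 g 0.212
```

Emit:
{"fn": "move_arm", "kwargs": {"commands": [0,0.001,0,0,0,0.001,0,0,0,0.001,0,0]}}

```text
clock: 12.35
ee_pos: [0.6419, -0.0113, 0.1953]
ee_rot: [-2.402, -2.021, 0.003]
force: [-3.5, 0.3, 0.0]
gripper_width: 0.216
```

```bash
python3 - <<'E'
from h import *
s=rep()
E
```

```text
t 12.35 mill x,y mm 2.9 -0.0 tipz rel sheet -15.2 jaw -9.84 tiltx -0.0031 -0.0003 F mill -3.53 -0.29 0.04 T -0.116 0.922 g 0.216
```

Emit:
{"fn": "move_arm", "kwargs": {"commands": [0,0.001,0,0,0,0.001,0,0,0,0.001,0,0]}}

```text
clock: 12.6
ee_pos: [0.6428, -0.0115, 0.1951]
ee_rot: [-2.402, -2.021, 0.004]
force: [-3.2, 0.9, -0.9]
gripper_width: 0.213
```

```bash
python3 - <<'E'
from h import *
s=rep()
E
```

```text
t 12.6 mill x,y mm 3.9 0.0 tipz rel sheet -15.4 jaw -9.84 tiltx -0.0034 -0.0003 F mill -3.26 0.34 -0.87 T -0.052 0.850 g 0.213
```

Emit:
{"fn": "move_arm", "kwargs": {"commands": [0,-0.002,-0.003,0,0,-0.002,-0.008,0,0,-0.002,-0.013,0,0,-0.004,-0.0135,0,0,-0.01,-0.0135,0,0,-0.016,-0.0135,0,0,-0.0213,-0.0135,0,0,-0.0213,-0.0135,0,0,-0.0213,-0.011,0,0,-0.0213,-0.007,0,0,-0.0213,-0.003,0,0,-0.0213,-0.001,0,0,-0.0213,-0.001,0]}}

```text
clock: 13.68
ee_pos: [0.6213, -0.0078, 0.1949]
ee_rot: [-2.401, -2.02, 0.006]
force: [0.1, 0.1, -1.7]
gripper_width: 0.214
```

```bash
python3 - <<'E'
from h import *
s=rep()
E
```

```text
t 13.6833 mill x,y mm -17.9 -0.1 tipz rel sheet -15.6 jaw -9.84 tiltx -0.0052 -0.0004 F mill 0.12 0.12 -1.71 T -0.056 0.107 g 0.214
```

Emit:
{"fn": "move_arm", "kwargs": {"commands": [0,0.001,0,0,0,0.003,0,0,0,0.0045,0,0,0,0.0045,0,0]}}

```text
clock: 14.02
ee_pos: [0.6256, -0.0086, 0.1947]
ee_rot: [-2.4, -2.02, 0.007]
force: [-2.6, 0.5, -0.4]
gripper_width: 0.218
```

Emit:
{"fn": "move_arm", "kwargs": {"commands": [0,0.001,0,0,0,0.0015,0,0,0,0.0015,0,0]}}

```text
clock: 14.27
ee_pos: [0.6271, -0.0088, 0.1948]
ee_rot: [-2.4, -2.02, 0.007]
force: [-2.7, -0.4, 0.4]
gripper_width: 0.214
```

Emit:
{"fn": "move_arm", "kwargs": {"commands": [0,0.001,0,0,0,0.0015,0,0,0,0.0015,0,0]}}

```text
clock: 14.52
ee_pos: [0.6288, -0.0091, 0.1949]
ee_rot: [-2.4, -2.02, 0.007]
force: [-1.9, 0.1, -0.1]
gripper_width: 0.209
```

Emit:
{"fn": "move_arm", "kwargs": {"commands": [0,0.001,0,0,0,0.0015,0,0,0,0.0015,0,0]}}

```text
clock: 14.77
ee_pos: [0.6306, -0.0094, 0.1949]
ee_rot: [-2.401, -2.02, 0.006]
force: [-0.8, 0.4, -0.6]
gripper_width: 0.213
```

Emit:
{"fn": "move_arm", "kwargs": {"commands": [0,0.001,0,0,0,0.0015,0,0,0,0.0015,0,0]}}

```text
clock: 15.02
ee_pos: [0.6323, -0.0097, 0.1949]
ee_rot: [-2.401, -2.02, 0.006]
force: [-0.9, 0.2, -0.1]
gripper_width: 0.217
```

Emit:
{"fn": "move_arm", "kwargs": {"commands": [0,0.001,0,0,0,0.0015,0,0,0,0.0015,0,0]}}

```text
clock: 15.27
ee_pos: [0.6328, -0.0098, 0.1947]
ee_rot: [-2.4, -2.019, 0.008]
force: [-7.1, 1.6, 2.5]
gripper_width: 0.216
```

Emit:
{"fn": "move_arm", "kwargs": {"commands": [0,0.001,0,0,0,0.0015,0,0]}}

```text
clock: 15.43
ee_pos: [0.633, -0.0098, 0.1945]
ee_rot: [-2.398, -2.018, 0.012]
force: [-9.5, 2.1, 4.4]
gripper_width: 0.214
```

```bash
python3 - <<'E'
from h import *
s=rep()
E
```

```text
t 15.4333 mill x,y mm -6.1 -0.0 tipz rel sheet -16.0 jaw -9.84 tiltx -0.0108 -0.0005 F mill -9.77 0.44 4.39 T -0.102 2.296 g 0.214
```

Emit:
{"fn": "move_arm", "kwargs": {"commands": [0,0.0012,0,0,0,0.0016,0,0]}}

```text
clock: 15.6
ee_pos: [0.6332, -0.0098, 0.1943]
ee_rot: [-2.395, -2.016, 0.015]
force: [-10.7, 1.5, 4.4]
gripper_width: 0.211
```

```bash
python3 - <<'E'
from h import *
s=rep()
E
```

```text
t 15.6 mill x,y mm -5.9 0.0 tipz rel sheet -16.2 jaw -9.83 tiltx -0.0143 -0.0006 F mill -10.78 -0.37 4.39 T -0.107 2.410 g 0.211
```

Emit:
{"fn": "move_arm", "kwargs": {"commands": [0,-0.001,0,0,0,-0.002,0,0,0,-0.003,0,0,0,-0.003,-0.006,0,0,-0.003,-0.014,0,0,-0.003,-0.022,0,0,-0.003,-0.03,0,0,-0.003,-0.032,0,0,-0.003,-0.032,0]}}

```text
clock: 16.35
ee_pos: [0.6317, -0.0094, 0.2282]
ee_rot: [-2.397, -2.018, 0.012]
force: [-0.3, 0.5, -1.1]
gripper_width: 0.212
```

```bash
python3 - <<'E'
from h import *
s=rep()
c=read_camera("wrist");np.savez("w8.npz",ee_pos=s["ee_pos"],ee_rot=s["ee_rot"],**c)
im=c["img"][:,:,::-1]
cv2.imwrite("pics/c_w8.png",cv2.resize(cv2.convertScaleAbs(im[185:245,270:370],alpha=1.8,beta=-20),None,fx=8,fy=8,interpolation=cv2.INTER_CUBIC))
c=np.load("w5.npz");im=c["img"][:,:,::-1]
cv2.imwrite("pics/c_w5c.png",cv2.resize(cv2.convertScaleAbs(im[185:245,290:390],alpha=1.8,beta=-20),None,fx=8,fy=8,interpolation=cv2.INTER_CUBIC))
E
```

```text
t 16.35 mill x,y mm -7.5 0.1 tipz rel sheet 17.7 jaw -9.83 tiltx -0.0114 -0.0004 F mill -0.39 0.43 -1.06 T -0.106 0.028 g 0.212
```

View pics/c_w8.png

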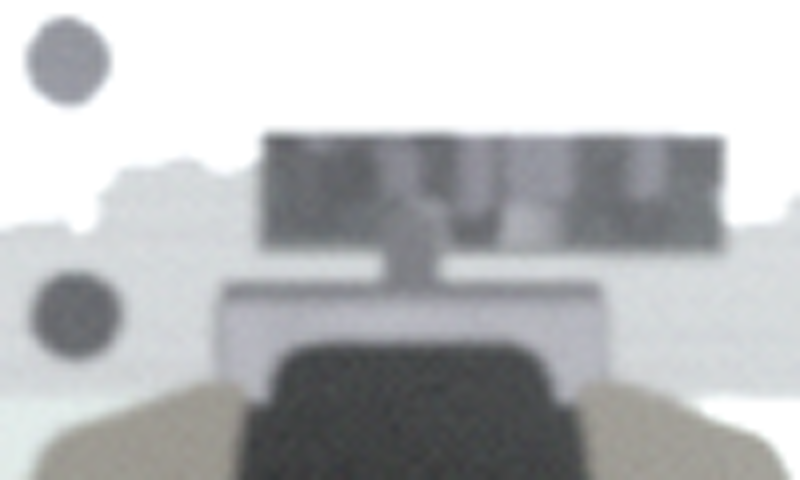

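View pics/c_w5c.png

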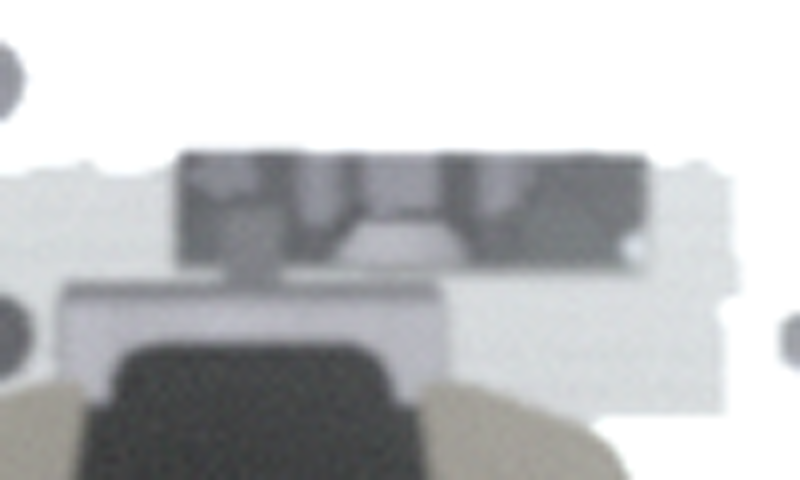

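Emit:
{"fn": "move_arm", "kwargs": {"commands": [-0.01,0.002,0,0,-0.025,0.005,0,0,-0.035,0.007,0,0,-0.035,0.007,0,0,-0.035,0.007,0,0]}}

```text
clock: 16.82
ee_pos: [0.6319, -0.0464, 0.2267]
ee_rot: [-2.398, -2.014, 0.014]
force: [-0.1, 0.3, -0.8]
gripper_width: 0.215
```

```bash
python3 - <<'E'
from h import *
s=rep()
c=read_camera("wrist");np.savez("w9.npz",ee_pos=s["ee_pos"],ee_rot=s["ee_rot"],**c)
im=c["img"][:,:,::-1]
cv2.imwrite("pics/c_w9.png",cv2.resize(cv2.convertScaleAbs(im[140:215,270:370],alpha=1.8,beta=-20),None,fx=8,fy=8,interpolation=cv2.INTER_CUBIC))
E
```

```text
t 16.8167 mill x,y mm -0.8 -36.3 tipz rel sheet 16.2 jaw -9.95 tiltx -0.0134 -0.0004 F mill -0.18 0.23 -0.76 T -0.049 0.067 g 0.215
```

View pics/c_w9.png

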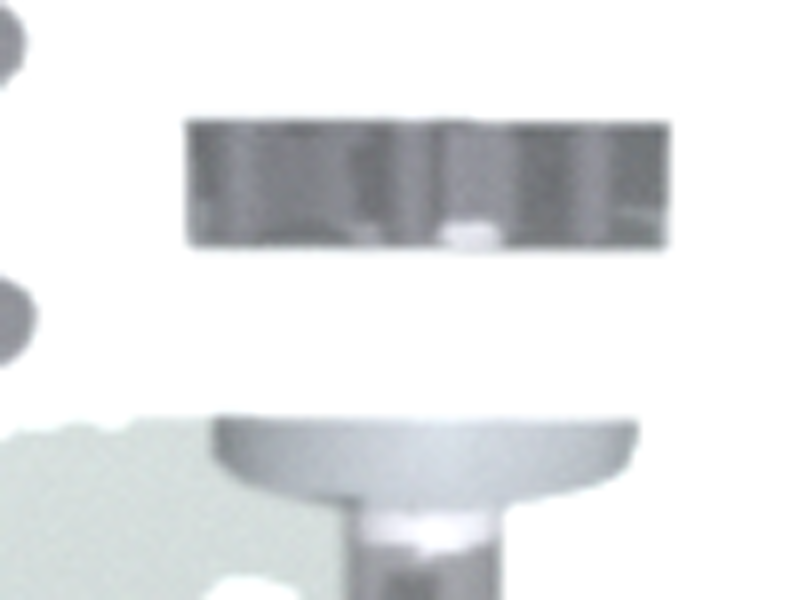

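Emit:
{"fn": "move_arm", "kwargs": {"commands": [0.01,0.002,0,0,0.025,0.005,0,0,0.0363,0.0078,0,0,0.0363,0.0078,0,0,0.0363,0.0078,0.005,0,0.0363,0.0078,0.011,0,0.0363,0.0078,0.012,0,0.0363,0.0078,0.012,0]}}

```text
clock: 17.53
ee_pos: [0.645, -0.0115, 0.2134]
ee_rot: [-2.396, -2.014, 0.016]
force: [-0.5, 0.1, -1.6]
gripper_width: 0.214
```

```bash
python3 - <<'E'
from h import *
s=rep()
c=read_camera("wrist");np.savez("w10.npz",ee_pos=s["ee_pos"],ee_rot=s["ee_rot"],**c)
im=c["img"][:,:,::-1]
cv2.imwrite("pics/c_w10.png",cv2.resize(cv2.convertScaleAbs(im[185:245,260:360],alpha=1.8,beta=-20),None,fx=8,fy=8,interpolation=cv2.INTER_CUBIC))
E
```

```text
t 17.5333 mill x,y mm 6.0 0.3 tipz rel sheet 2.9 jaw -9.92 tiltx -0.0154 -0.0005 F mill -0.50 0.06 -1.61 T -0.074 0.046 g 0.214
```

View pics/c_w10.png

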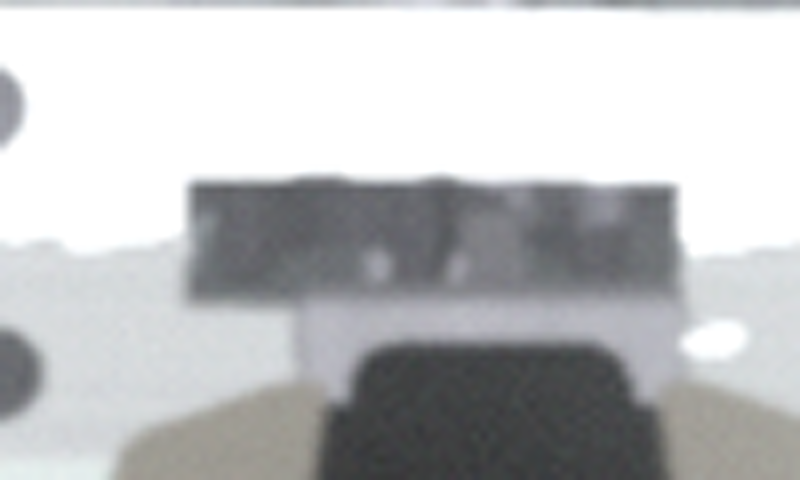

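Emit:
{"fn": "move_arm", "kwargs": {"commands": [0,0.0009,0.002,0,0,0.0009,0.005,0,0,0.0009,0.008,0,0,0.0009,0.011,0,0,0.0009,0.011,0]}}

```text
clock: 18.0
ee_pos: [0.6455, -0.0118, 0.2018]
ee_rot: [-2.396, -2.013, 0.017]
force: [-0.1, -1.3, -0.7]
gripper_width: 0.216
```

```bash
python3 - <<'E'
from h import *
s=rep()
E
```

```text
t 18.0 mill x,y mm 6.6 0.2 tipz rel sheet -8.7 jaw -9.94 tiltx -0.0160 -0.0005 F mill 0.12 -1.27 -0.72 T -0.081 0.016 g 0.216
```

Tip is between the teeth with no contact. Lower the remaining 5 mm, then push back toward the robot.

Emit:
{"fn": "move_arm", "kwargs": {"commands": [0,0,0.002,0,0,0,0.004,0,0,0,0.005,0,0,0,0.005,0]}}

```text
clock: 18.33
ee_pos: [0.6453, -0.0117, 0.1965]
ee_rot: [-2.396, -2.013, 0.017]
force: [0.0, 0.3, -1.0]
gripper_width: 0.214
```

Emit:
{"fn": "move_arm", "kwargs": {"commands": [0,-0.001,0,0,0,-0.003,0,0,0,-0.004,0,0,0,-0.004,0,0]}}

```text
clock: 18.67
ee_pos: [0.6411, -0.011, 0.1967]
ee_rot: [-2.396, -2.013, 0.017]
force: [0.2, 0.6, -0.9]
gripper_width: 0.216
```

Emit:
{"fn": "move_arm", "kwargs": {"commands": [0,-0.001,0,0,0,-0.002,0,0,0,-0.002,0,0]}}

```text
clock: 18.92
ee_pos: [0.639, -0.0106, 0.1969]
ee_rot: [-2.396, -2.013, 0.017]
force: [-0.5, -0.3, -1.0]
gripper_width: 0.216
```

Emit:
{"fn": "move_arm", "kwargs": {"commands": [0,-0.001,0,0,0,-0.002,0,0,0,-0.002,0,0]}}

```text
clock: 19.17
ee_pos: [0.637, -0.0102, 0.1969]
ee_rot: [-2.396, -2.013, 0.017]
force: [0.6, 0.4, -1.2]
gripper_width: 0.213
```

```bash
python3 - <<'E'
from h import *
s=rep()
E
```

```text
t 19.1667 mill x,y mm -2.1 0.2 tipz rel sheet -13.6 jaw -9.93 tiltx -0.0163 -0.0005 F mill 0.57 0.53 -1.23 T -0.060 0.050 g 0.213
```

Emit:
{"fn": "move_arm", "kwargs": {"commands": [0,-0.001,0,0,0,-0.0015,0,0,0,-0.0015,0,0]}}

```text
clock: 19.42
ee_pos: [0.6361, -0.0101, 0.1973]
ee_rot: [-2.397, -2.014, 0.015]
force: [2.4, -0.4, -0.7]
gripper_width: 0.214
```

```bash
python3 - <<'E'
from h import *
s=rep()
E
```

```text
t 19.4167 mill x,y mm -3.0 0.2 tipz rel sheet -13.2 jaw -9.94 tiltx -0.0146 -0.0005 F mill 2.47 0.06 -0.74 T -0.063 -0.795 g 0.214
```

Emit:
{"fn": "move_arm", "kwargs": {"commands": [0,0.001,-0.003,0,0,0.0015,-0.008,0,0,0.002,-0.013,0,0,0.004,-0.017,0,0,0.01,-0.017,0,0,0.016,-0.017,0,0,0.0206,-0.017,0,0,0.0206,-0.017,0,0,0.0206,-0.017,0]}}

```text
clock: 20.17
ee_pos: [0.6566, -0.0137, 0.2133]
ee_rot: [-2.397, -2.013, 0.017]
force: [-0.1, -0.3, -1.3]
gripper_width: 0.212
```

```bash
python3 - <<'E'
from h import *
s=rep()
c=read_camera("wrist");np.savez("w11.npz",ee_pos=s["ee_pos"],ee_rot=s["ee_rot"],**c)
im=c["img"][:,:,::-1]
cv2.imwrite("pics/c_w11.png",cv2.resize(cv2.convertScaleAbs(im[185:245,250:350],alpha=1.8,beta=-20),None,fx=8,fy=8,interpolation=cv2.INTER_CUBIC))
E
```

```text
t 20.1667 mill x,y mm 17.9 0.2 tipz rel sheet 2.8 jaw -9.94 tiltx -0.0158 -0.0005 F mill -0.04 -0.26 -1.30 T -0.105 0.105 g 0.212
```

View pics/c_w11.png

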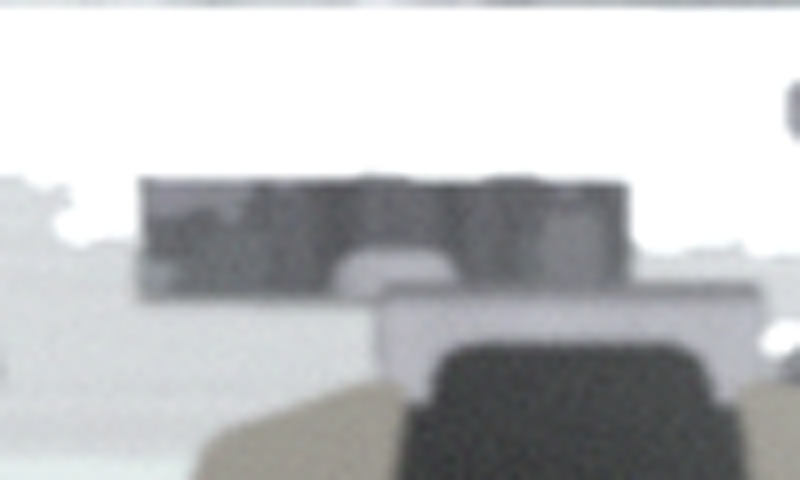

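The bright tooth gap is back at the slot's middle (crop column 395 of 142–628), so the wheel has returned to click 2. The blade is at about +17 mm. Lower it for the first full back stroke.

Emit:
{"fn": "move_arm", "kwargs": {"commands": [0,0,0.003,0,0,0,0.006,0,0,0,0.009,0,0,0,0.012,0,0,0,0.015,0,0,0,0.017,0,0,0,0.017,0]}}

```text
clock: 20.8
ee_pos: [0.6558, -0.0136, 0.1956]
ee_rot: [-2.396, -2.013, 0.018]
force: [0.2, -0.8, -1.4]
gripper_width: 0.214
```

```bash
python3 - <<'E'
from h import *
s=rep()
E
```

```text
t 20.8 mill x,y mm 17.0 0.1 tipz rel sheet -14.9 jaw -9.94 tiltx -0.0167 -0.0006 F mill 0.38 -0.76 -1.38 T -0.083 0.084 g 0.214
```

Emit:
{"fn": "move_arm", "kwargs": {"commands": [0,-0.001,0,0,0,-0.003,0,0,0,-0.005,0,0,0,-0.005,0,0]}}

```text
clock: 21.13
ee_pos: [0.6512, -0.0128, 0.1963]
ee_rot: [-2.397, -2.013, 0.016]
force: [2.6, 0.4, -1.0]
gripper_width: 0.215
```

Emit:
{"fn": "move_arm", "kwargs": {"commands": [0,-0.0015,0,0,0,-0.003,0,0,0,-0.003,0,0]}}

```text
clock: 21.38
ee_pos: [0.6483, -0.0123, 0.1969]
ee_rot: [-2.397, -2.014, 0.015]
force: [1.4, -0.4, -0.7]
gripper_width: 0.211
```

Emit:
{"fn": "move_arm", "kwargs": {"commands": [0,-0.0015,0,0,0,-0.003,0,0,0,-0.003,0,0]}}

```text
clock: 21.63
ee_pos: [0.6449, -0.0116, 0.197]
ee_rot: [-2.397, -2.014, 0.016]
force: [0.6, -0.3, -1.6]
gripper_width: 0.213
```

Emit:
{"fn": "move_arm", "kwargs": {"commands": [0,-0.0015,0,0,0,-0.003,0,0,0,-0.003,0,0]}}

```text
clock: 21.88
ee_pos: [0.6413, -0.0109, 0.1967]
ee_rot: [-2.396, -2.013, 0.017]
force: [0.3, -0.7, -1.0]
gripper_width: 0.214
```

```bash
python3 - <<'E'
from h import *
s=rep()
E
```

```text
t 21.8833 mill x,y mm 2.3 0.2 tipz rel sheet -13.8 jaw -9.93 tiltx -0.0162 -0.0006 F mill 0.41 -0.64 -0.98 T -0.079 0.038 g 0.214
```

Emit:
{"fn": "move_arm", "kwargs": {"commands": [0,-0.0015,0.0005,0,0,-0.003,0.0005,0,0,-0.0045,0.0005,0,0,-0.0045,0.0005,0]}}

```text
clock: 22.22
ee_pos: [0.6368, -0.0102, 0.1963]
ee_rot: [-2.396, -2.013, 0.017]
force: [1.2, -0.4, -1.8]
gripper_width: 0.215
```

Emit:
{"fn": "move_arm", "kwargs": {"commands": [0,-0.001,0,0,0,-0.0015,0,0,0,-0.0015,0,0]}}

```text
clock: 22.47
ee_pos: [0.6357, -0.01, 0.1967]
ee_rot: [-2.397, -2.014, 0.015]
force: [3.5, -0.4, -1.4]
gripper_width: 0.213
```

```bash
python3 - <<'E'
from h import *
s=rep()
E
```

```text
t 22.4667 mill x,y mm -3.4 0.2 tipz rel sheet -13.8 jaw -9.93 tiltx -0.0147 -0.0006 F mill 3.51 0.17 -1.44 T -0.104 -0.774 g 0.213
```

Click 1 is reached: the tooth is against the blade with detent force only. Lift, go back to +17 and look.

Emit:
{"fn": "move_arm", "kwargs": {"commands": [0,0.001,-0.003,0,0,0.0015,-0.008,0,0,0.002,-0.013,0,0,0.004,-0.017,0,0,0.01,-0.017,0,0,0.016,-0.017,0,0,0.0206,-0.017,0,0,0.0208,-0.017,0,0,0.0208,-0.017,0]}}

```text
clock: 23.22
ee_pos: [0.6565, -0.0137, 0.2126]
ee_rot: [-2.396, -2.013, 0.017]
force: [-0.4, -0.3, -1.2]
gripper_width: 0.21
```

```bash
python3 - <<'E'
from h import *
s=rep()
c=read_camera("wrist");np.savez("w12.npz",ee_pos=s["ee_pos"],ee_rot=s["ee_rot"],**c)
im=c["img"][:,:,::-1]
cv2.imwrite("pics/c_w12.png",cv2.resize(cv2.convertScaleAbs(im[185:245,250:350],alpha=1.8,beta=-20),None,fx=8,fy=8,interpolation=cv2.INTER_CUBIC))
E
```

```text
t 23.2167 mill x,y mm 17.7 0.2 tipz rel sheet 2.1 jaw -9.94 tiltx -0.0158 -0.0006 F mill -0.34 -0.35 -1.21 T -0.075 0.092 g 0.210
```

View pics/c_w12.png

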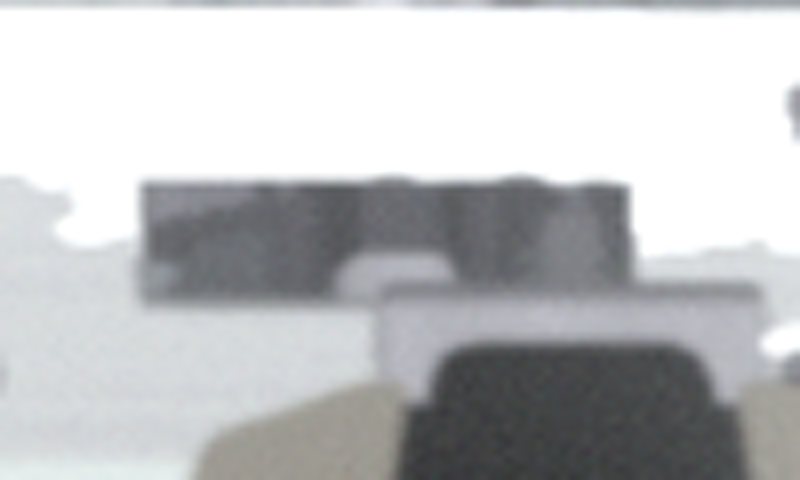

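The gap is centred again, at click 1. Second full back stroke.

Emit:
{"fn": "move_arm", "kwargs": {"commands": [0,0,0.003,0,0,0,0.006,0,0,0,0.009,0,0,0,0.012,0,0,0,0.015,0,0,0,0.0165,0,0,0,0.0165,0]}}

```text
clock: 23.85
ee_pos: [0.6557, -0.0136, 0.1955]
ee_rot: [-2.396, -2.013, 0.018]
force: [0.2, 1.0, -1.7]
gripper_width: 0.211
```

Emit:
{"fn": "move_arm", "kwargs": {"commands": [0,-0.001,0,0,0,-0.003,0,0,0,-0.005,0,0,0,-0.005,0,0]}}

```text
clock: 24.18
ee_pos: [0.6511, -0.0128, 0.1963]
ee_rot: [-2.397, -2.014, 0.016]
force: [3.1, -0.5, -1.1]
gripper_width: 0.214
```

Emit:
{"fn": "move_arm", "kwargs": {"commands": [0,-0.0015,0,0,0,-0.003,0,0,0,-0.003,0,0]}}

```text
clock: 24.43
ee_pos: [0.6482, -0.0123, 0.1969]
ee_rot: [-2.397, -2.014, 0.015]
force: [2.0, 0.4, -0.8]
gripper_width: 0.212
```

Emit:
{"fn": "move_arm", "kwargs": {"commands": [0,-0.0015,0,0,0,-0.003,0,0,0,-0.003,0,0]}}

```text
clock: 24.68
ee_pos: [0.6448, -0.0116, 0.1969]
ee_rot: [-2.397, -2.014, 0.016]
force: [0.5, 0.5, -0.9]
gripper_width: 0.214
```

Emit:
{"fn": "move_arm", "kwargs": {"commands": [0,-0.0015,0,0,0,-0.003,0,0,0,-0.003,0,0]}}

```text
clock: 24.93
ee_pos: [0.6412, -0.0109, 0.1966]
ee_rot: [-2.396, -2.013, 0.017]
force: [-0.4, -0.2, -1.4]
gripper_width: 0.214
```

Emit:
{"fn": "move_arm", "kwargs": {"commands": [0,-0.0015,0.0005,0,0,-0.003,0.0005,0,0,-0.0045,0.0005,0,0,-0.0045,0.0005,0]}}

```text
clock: 25.27
ee_pos: [0.6367, -0.0101, 0.1963]
ee_rot: [-2.396, -2.014, 0.017]
force: [0.7, -1.0, -1.3]
gripper_width: 0.215
```

```bash
python3 - <<'E'
from h import *
s=rep()
E
```

```text
t 25.2667 mill x,y mm -2.3 0.3 tipz rel sheet -14.2 jaw -9.92 tiltx -0.0156 -0.0006 F mill 0.88 -0.89 -1.33 T -0.040 -0.371 g 0.215
```

Emit:
{"fn": "move_arm", "kwargs": {"commands": [0,-0.001,0,0,0,-0.0013,0,0,0,-0.0013,0,0]}}

```text
clock: 25.52
ee_pos: [0.6358, -0.01, 0.1966]
ee_rot: [-2.397, -2.014, 0.016]
force: [3.7, 0.1, -2.1]
gripper_width: 0.212
```

Emit:
{"fn": "move_arm", "kwargs": {"commands": [0,0.001,-0.003,0,0,0.002,-0.008,0,0,0.002,-0.014,0,0,0.002,-0.022,0,0,0,-0.04,0,0,-0.003,-0.065,0,-0.001,-0.008,-0.09,0,-0.003,-0.012,-0.108,0,-0.003,-0.013,-0.116,0,-0.003,-0.013,-0.116,0,-0.003,-0.013,-0.116,0]}}

```text
clock: 26.43
ee_pos: [0.6243, -0.0109, 0.3127]
ee_rot: [-2.397, -2.014, 0.015]
force: [-0.1, 0.1, -1.7]
gripper_width: 0.211
```

```bash
python3 - <<'E'
from h import *
s=rep()
c=read_camera("wrist");np.savez("w13.npz",ee_pos=s["ee_pos"],ee_rot=s["ee_rot"],**c)
im=c["img"][:,:,::-1]
a=cv2.resize(im[0:240,250:430],None,fx=2.2,fy=2.2,interpolation=cv2.INTER_CUBIC)
b=cv2.resize(np.load("w4.npz")["img"][0:240,250:430,::-1],None,fx=2.2,fy=2.2,interpolation=cv2.INTER_CUBIC)
cv2.imwrite("pics/cmp.png",np.hstack([b,a]))
go((.3739,.2800,.313),10.34,s)
E
```

```text
t 26.4333 mill x,y mm -14.5 -2.6 tipz rel sheet 102.2 jaw -9.93 tiltx -0.0142 -0.0006 F mill -0.07 0.04 -1.67 T -0.077 0.076 g 0.211
pose [ 0.6243 -0.0109  0.3127] jaw -9.93 tilt [-0.0141  0.0019 -0.9999] -> shift mm [ 243.4 -296.8    3.8] yaw -20.27
```

View pics/cmp.png

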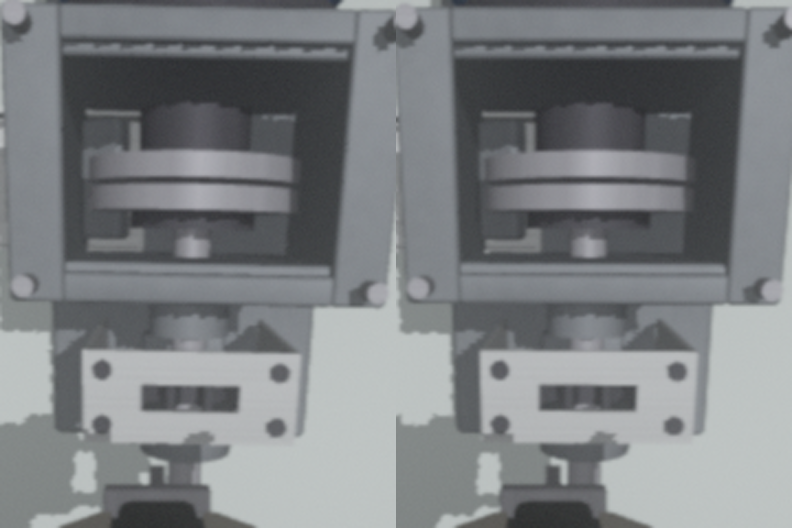

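The disc gap in the right half (now) matches the left half (start): the faces are at rows 180–183 in both, so the wheel is back at the start click. Returning the bar.

```bash
python3 - <<'E'
from h import *
go((.3746,.2798,.313),10.34)
E
```

```text
pose [ 0.6239 -0.0109  0.3114] jaw -9.93 tilt [-0.0162  0.0021 -0.9999] -> shift mm [ 243.3 -295.6    3. ] yaw -20.27
```

Emit:
{"fn": "move_arm", "kwargs": {"commands": [0.01,-0.012,0,-1,0.03,-0.036,0,-2.5,0.052,-0.063,0,-4,0.074,-0.09,0.001,-6,0.096,-0.117,0.001,-8,0.118,-0.144,0.001,-10,0.14,-0.171,0.002,-12,0.162,-0.198,0.002,-14,0.184,-0.224,0.002,-16,0.206,-0.25,0.003,-18,0.224,-0.272,0.003,-19.5,0.236,-0.287,0.003,-20.3,0.2433,-0.2956,0.003,-20.3,0.2433,-0.2956,0.003,-20.3,0.2433,-0.2956,0.003,-20.3]}}

```text
clock: 27.73
ee_pos: [0.3745, 0.2795, 0.312]
ee_rot: [-2.002, -2.403, 0.016]
force: [1.3, -0.1, -0.1]
gripper_width: 0.216
```

```bash
python3 - <<'E'
from h import *
go((.3746,.2798,.163),10.34)
E
```

```text
pose [0.3745 0.2795 0.312 ] jaw 10.41 tilt [-1.730e-02  8.000e-04 -9.998e-01] -> shift mm [ -0.3   2.7 149. ] yaw 0.07
```

Emit:
{"fn": "move_arm", "kwargs": {"commands": [0,0.0005,0.02,0,0,0.001,0.055,0,0,0.0015,0.09,0,0,0.002,0.12,0,0,0.0027,0.145,0,0,0.003,0.162,0,0,0.0031,0.171,0,0,0.0031,0.174,0,0,0.0031,0.174,0,0,0.0031,0.174,0]}}

```text
clock: 28.57
ee_pos: [0.3755, 0.2803, 0.1391]
ee_rot: [-2.003, -2.403, 0.014]
force: [0.1, 0.4, -0.7]
gripper_width: 0.211
```

```bash
python3 - <<'E'
from h import *
s=get_state();go((.3746,.2798,.0735),10.34,s);print(s["force"])
c=read_camera("wrist");im=c["img"][:,:,::-1];np.savez("w14.npz",ee_pos=s["ee_pos"],ee_rot=s["ee_rot"],**c)
cv2.imwrite("pics/c_w14.png",cv2.resize(im[100:270,230:410],None,fx=4,fy=4,interpolation=cv2.INTER_CUBIC)[:600])
E
```

```text
pose [0.3755 0.2803 0.1391] jaw 10.37 tilt [-0.016   0.0015 -0.9999] -> shift mm [-0.6  0.  65.6] yaw 0.03
[ 0.14745951  0.37145247 -0.70105821]
```

View pics/c_w14.png

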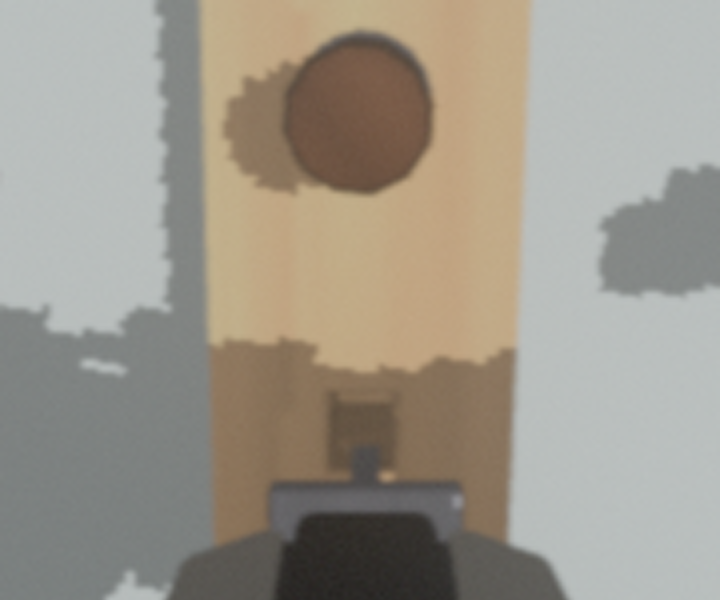

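```bash
python3 - <<'E'
from h import *
c=np.load("w14.npz");f=lambda x,y:((x+.5)/4-.5+230,(y+.5)/4-.5+100)
R=Ro.from_rotvec(c["ee_rot"]).as_matrix();M=c["mount"]
for q in[(328,395),(398,395),(395,470),(328,470)]:
    X=wray(c,c,f(*q),.06);print(X.round(4),(1000*R.T@(X-c["ee_pos"])).round(1))
for q in[(352,447),(379,447)]:
    d=M[:3,:3]@np.linalg.inv(c["camera_matrix"])@np.array([*f(*q),1.]);o=M[:3,3]
    print("tip far",(1000*(o+d*(.0575-o[2])/d[2])).round(1))
E
```

```text
[0.3666 0.2856 0.06  ] [ 6.5 -6.6 79.3]
[0.3801 0.2882 0.06  ] [ 6.6  7.2 79. ]
[0.3824 0.2728 0.06  ] [-9.   6.7 79. ]
[0.3693 0.2703 0.06  ] [-9.  -6.7 79.2]
tip far [ 3.1 -1.6 57.5]
tip far [ 3.1  3.3 57.5]
```

Emit:
{"fn": "move_arm", "kwargs": {"commands": [-0.0004,-0.0005,0.008,0,-0.0004,-0.0005,0.016,0,-0.0004,-0.0005,0.024,0,-0.0004,-0.0005,0.032,0,-0.0004,-0.0005,0.04,0,-0.0004,-0.0005,0.048,0,-0.0004,-0.0005,0.055,0,-0.0004,-0.0005,0.06,0,-0.0004,-0.0005,0.0625,0,-0.0004,-0.0005,0.0635,0,-0.0004,-0.0005,0.0635,0]}}

```text
clock: 29.53
ee_pos: [0.3743, 0.2802, 0.0759]
ee_rot: [-2.003, -2.403, 0.013]
force: [-0.0, -0.2, -1.3]
gripper_width: 0.217
```

```bash
python3 - <<'E'
from h import *
s=get_state();go((.3746,.2798,.0735),10.34,s);print(s["force"])
E
```

```text
pose [0.3743 0.2802 0.0759] jaw 10.38 tilt [-0.0154  0.0019 -0.9999] -> shift mm [-0.4  0.3  2.4] yaw 0.04
[-0.02309627 -0.24620999 -1.30596893]
```

Emit:
{"fn": "move_arm", "kwargs": {"commands": [0,0,0.001,0,0,0,0.002,0,0,0,0.003,0,0,0,0.003,0]}}

```text
clock: 29.87
ee_pos: [0.3743, 0.2802, 0.0729]
ee_rot: [-2.003, -2.403, 0.013]
force: [-0.5, -1.1, -1.4]
gripper_width: 0.214
```

Emit:
{"fn": "move_arm", "kwargs": {"commands": [0,0,0.0008,0,0,0,0.0012,0,0,0,0.0012,0]}}

```text
clock: 30.12
ee_pos: [0.3745, 0.2804, 0.0727]
ee_rot: [-2.003, -2.404, 0.012]
force: [-2.7, -0.7, 5.8]
gripper_width: 0.214
```

Collar is seated on the block (5.8 N upward). Open to 55 %, then rise.

Emit:
{"fn": "move_arm", "kwargs": {"commands": [0,0,0,0,0,0,0,0,0,0,0,0,0,0,0,0,0,0,0,0,0,0,0,0], "grip": 55}}

```text
clock: 30.62
ee_pos: [0.3745, 0.2803, 0.0726]
ee_rot: [-2.003, -2.403, 0.012]
force: [-0.2, -0.2, 0.4]
gripper_width: 0.541
```

```bash
python3 - <<'E'
from h import *
s=get_state();print(s["gripper_width"],s["force"].round(2))
c=read_camera("wrist");cv2.imwrite("pics/w15.png",c["img"][:,:,::-1])
E
```

```text
0.5409168936501646 [-0.19 -0.19  0.42]
```

View pics/w15.png

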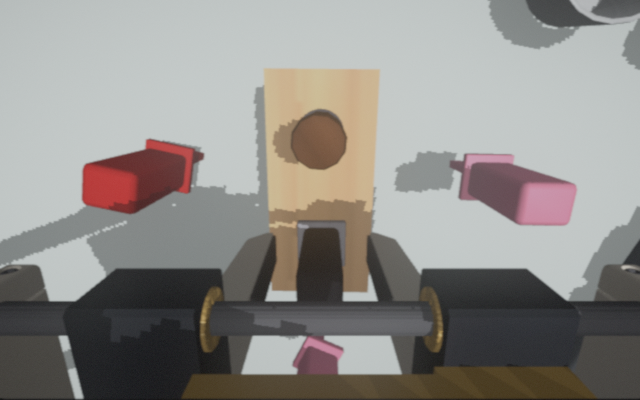

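The bar stands upright between the open fingers (320,245), free on both sides. Rise straight up, then check.

Emit:
{"fn": "move_arm", "kwargs": {"commands": [0,0,-0.008,0,0,0,-0.025,0,0,0,-0.05,0,0,0,-0.08,0,0,0,-0.115,0,0,0,-0.15,0,0,0,-0.18,0,0,0,-0.2,0,0,0,-0.21,0,0,0,-0.21,0,0,0,-0.21,0]}}

```text
clock: 31.58
ee_pos: [0.3776, 0.2799, 0.2821]
ee_rot: [-2.003, -2.403, 0.012]
force: [-1.2, 0.5, -1.2]
gripper_width: 0.55
```

```bash
python3 - <<'E'
from h import *
s=get_state();print(s["gripper_width"],s["force"].round(2),s["ee_pos"])
c=read_camera("wrist");im=c["img"][:,:,::-1]
d=read_camera("side")["img"][:,:,::-1]
cv2.imwrite("pics/end.png",np.hstack([cv2.resize(im[60:260,220:420],(400,400)),cv2.resize(d[200:350,220:370],(400,400))]))
cv2.imwrite("pics/topend.png",read_camera("top")["img"][:,:,::-1])
E
```

```text
0.5504152112535693 [-1.16  0.52 -1.22] [0.37757205 0.27988159 0.28212055]
```

View pics/end.png

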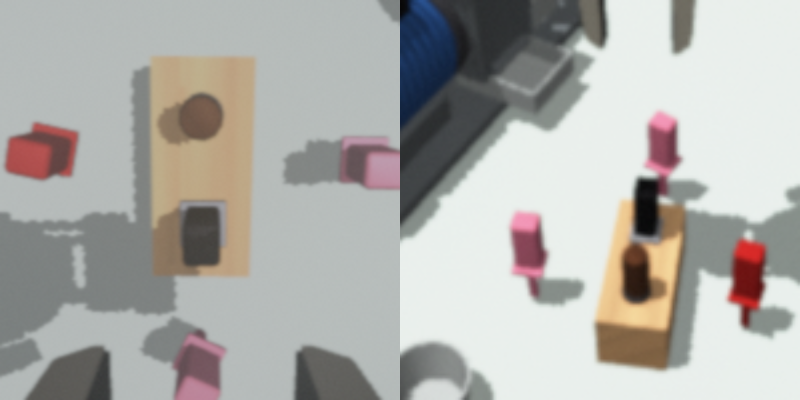

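View pics/topend.png

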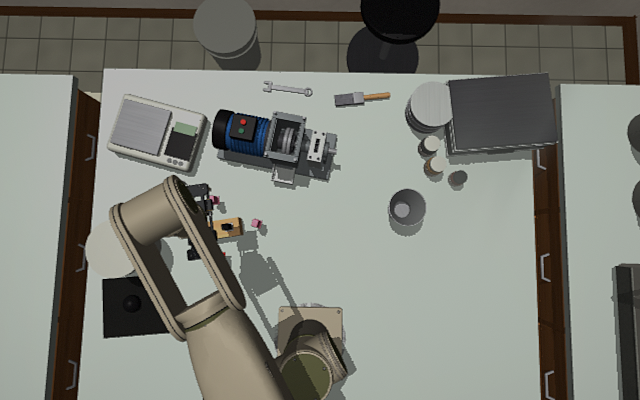

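The bar stands upright in its own hole (left crop (203,235), right crop (647,210)). The screwdriver, the pink and red look-alikes and the other items are in place, and the gripper touches nothing. Handing in.

```bash
python3 - <<'E'
from bench import *
print(close_job())
E
```

```text
the job is handed in; nothing more can be done
None
```

The mill gap is set and the job is handed in, at about 32 s. The wheel is two clicks back from the last click before the touch, and the bar is in its holder again.

- **Finding the touch:** I took the black-handled bar and pushed two full teeth away from the robot, with no reading above 4 N. On the third tooth the wheel stopped hard between clicks. I pressed on to about 11 N along the stroke (about 12 N with the upward part), well under the 25 N limit.
- **Backing off:** Releasing the bar left the wheel part-way, at about 2.4 teeth. A light push settled it on click 2. Two full back strokes then took it through click 1 to click 0.
- **Putting the bar back:** I set it down in its hole with about 6 N on the collar, and opened the gripper clear of it.

**Last checks:** Before the bar went back, the wrist picture showed the same disc gap as at the start, as expected for click 0. The bar stands upright in its own hole, the neighbouring items I could see had not moved, and the gripper touches nothing.

**Uncertain:** The touch was almost midway between two clicks. Two clicks from the last click reached is therefore about 2.4 teeth from the touch itself; stopping one click sooner would have been about 1.4. The top camera placed the holder hole about 4–5 mm away from where the wrist camera did. I went by the wrist camera and by feel.

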